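# Sort the returned bar tray back into its racks

## Task

The walnut bar tray has come back with everything mixed up; put each thing away where its kind belongs. Stand the two bitters bottles in the stepped bottle rack, the taller one in the raised rear well and the shorter one in the front well so that both can be seen; lay the muddler in the long trough; lay the cork in the oblong pocket and stand the wine stopper, as it is now, in the round pocket of the flat block. Set the glass bottles down gently, never tip them, and leave the empty tumbler and the candle where they are.

Things in the scene. Friction and masses are not known exactly. Their poses are not given: they have to be found in the camera images.
- bitters_tall: Taller bitters bottle: dark green glass, light cap, round, 47 mm across, 120 mm tall, straight body to about 70 mm, 110 to 210 g. Origin: centre of its underside, z up. Starts on the fixed low walnut tray (floor 5 mm above the worktop, rim 14 mm). Both bottles, the stopper and the cork stand in a row along the tray's near side, about 90 mm apart, in any order.
- bitters_short: Shorter bitters bottle: dark red glass, black cap, round, 42 mm across, 95 mm tall, straight body to about 55 mm, 110 to 210 g. Origin: centre of its underside, z up. In the row on the same tray. Mind the wall cabinet over the work: it begins 0.60 m ahead of the robot, its underside 0.52 m above the worktop.
- stopper: Chromed wine stopper, 45 mm tall, standing on its broad round cap (34 mm across, 13 mm high), the narrower stem (18 to 20 mm across, black rings) upward. Origin: centre of its underside, z up. In the row on the same tray.
- cork: Used wine cork lying on its side, 23 mm thick, 45 mm long, 15 g; it does not roll. Origin: centre of its underside; its length is along its own y axis, z up. In the row on the same tray.
- muddler_mid (a point): Turned walnut muddler lying on its side, 200 mm long, 29 mm thick at the ends, slimmer at the waist, about 90 g. This point: middle of its length on its centre line, 14.5 mm above what it lies on; its length is along its own y axis. On the same tray, lengthwise, behind the row.
- bottle_rack: Stepped rack of dark wood, 164 (x) by 84 mm (y): front block 30 mm high, rear block 46 mm high, each with a round well 62 mm across, 24 mm deep. Origin: centre of its underside. Front well: centre x = -40 mm, y = 0, floor 6 mm above the worktop. Rear well: x = +40 mm, y = 0, floor 22 mm above the worktop. Fixed; x points away from the robot, turned up to 0.16 rad. 
- pocket_block: Flat block of dark wood, 124 (x) by 84 mm (y), 15 mm high, with two pockets 8 mm deep (floors 7 mm above the worktop). Origin: centre of its underside. Round pocket: 56 mm across, centre x = -25 mm, y = 0. Oblong pocket: 42 (x) by 62 mm (y), centre x = +33 mm, y = 0. Fixed; x points away from the robot, turned up to 0.16 rad. 
- tool_trough: Long trough of dark wood, 234 (x) by 58 mm (y), 20 mm high, inside 222 by 46 mm, floor 6 mm above the worktop. Both side walls are cut away to the floor over the middle 80 mm, as room for fingers. Origin: centre of its underside; its length is along x. Fixed; x points away from the robot, turned up to 0.16 rad. 
- tumbler: Empty clear tumbler, 80 mm across, 92 mm tall, loose, behind the work; leave it alone. Origin: centre of its underside.
- candle_glass: Candle in a glass, 72 mm across, 71 mm tall, loose, behind the work; leave it alone. Origin: centre of its underside.

How it is judged:
By the outcome, as a careful person would: the job done as asked, in the order asked, and still so for the second after the job is handed in, with the robot touching nothing.
It also fails if it takes over 128 s, if anything falls off the work surface, if the arm or the gripper's body presses on something with over 40 N, if the wrist force passes 120 N, or if a joint passes its speed limit or range.

## Robot

A 7-joint arm with a two-finger parallel gripper is mounted at the origin on a cart in front of the work surface, level with it; the furniture and walls round the work are solid. World frame = base frame: x ahead of the robot, y to its left, z up, the work surface at z = 0. Lengths are in m, angles in rad, forces in N, time in s.
With the tool pointing down it reaches from about 0.35 to 0.775 m from the base axis. Payload 3.1 kg.
Tool frame: the origin (TCP) lies on the mounting face of the last link; the fingertips stand 173 mm ahead of it and the grasp point (between the pads) lies 155 mm ahead of it (env.tip_reach is the z of the fingertips in the tool frame, in m); z points along the fingers, y is the line along which they close (so a half turn about z gives the same grasp; the last joint's range is limited). The gripper opens to 85 mm and grips with 20 to 120 N. Pads are 22 mm wide; open, the fingers measure 114 mm over their backs; the gripper's body (76 mm by 85 mm) begins 54 mm behind the grasp point. The pads swing forward as they close: fully open they stand 13 mm farther back than shut.
Start: joints at [-1.292, 0.311, 0.014, 1.512, -0.004, 1.319, -0.027], TCP at [0.173, 0.522, 0.405] pointing down, gripper open.
Joint ranges: [-2.7, 2.7], [-0.3, 1.91], [-1.27, 1.3], [0.12, 2.57], [-1.44, 4.58], [0.2, 2.03], [-3.05, 3.05]. Speed limits (rad/s): [2.79, 2.79, 3.14, 3.14, 3.14, 3.14, 3.14].

## Interface

Orientations are given as a unit quaternion [x, y, z, w].
In Python, from workcell import env gives the robot as it stands.
- The arm moves only by the tool jog_arm, called after ">>>" as name(argument=value, ...) on one line, values as JSON. Schema: {"type":"object","properties":{"moves":{"type":"array","items":{"type":"array","prefixItems":[{"type":"array","items":{"type":"number"},"minItems":3,"maxItems":3},{"type":"number"},{"type":"number"}],"minItems":3,"maxItems":3},"minItems":1,"maxItems":12},"only":{"type":"string"},"quiet":{"type":"boolean"},"lines":{"type":"string"}},"required":["moves"],"additionalProperties":false}. moves is a list of rows, 1 to 12 of them, each written [[dx, dy, dz], turn, opening]: dx, dy, dz in mm, then a turn about the tool's z in units of 0.05 rad, then the opening from 0.0 (shut) to 1.0 (fully open); each row shifts and turns the commanded pose from where the row before left it, along the tool's axes as they then stand; what a row does not reach is not made up. A row lasts 1/12 s, in which the tool goes at most 0.0417 m and 0.125 rad, less where a joint would pass 70% of its speed; a pose out of reach is approached as far as the arm can. The fingers move at their own pace and stop on an object; the grip force is fixed at half the most. Time passes only in rows, so rows that do not move let the fingers close. The tool returns the time, the measured TCP pose, the force, the opening and the grip force at its end. only (a regular expression) keeps the lines of the reply that match it, lines (a string "A,B") keeps lines A to B, and quiet returns only ok. Input that does not fit is refused with a message, and nothing moves.
- env.sense(): the state, without advancing time (a new reading comes with each control period).
- env.snapshot(name): name is "scene" or "top" or "wrist"; returns (picture, depth): 384x512x3 uint8, red, green, blue; 384x512 float32, m along the optical axis (not along the pixel's ray), 0 where there is no reading.
- env.get_calibration(name): a dict with "fovy" (degrees; the focal length in pixels is half the picture's height over the tangent of half this angle, whatever the lens; pixels are square), "cx", "cy" (the principal point, pixels), "dist" ([k1, k2, p1, p2, k3] as OpenCV has them; the pictures are not rectified), "view" (4x4, takes a point from world to camera coordinates). Camera axes: x right, y up, looking along -z (the intrinsics and any distortion apply to the point x, -y, -z); pixel columns grow to the right and rows downward; lengths in m; the calibration is good to about 2 mm. A picture is of the moment at which its call begins: read the wrist's pose just before it. get_calibration takes no time and is no camera call; for the wrist camera it gives the pose at the moment of the call.
- env.close_job(): hands the job in; it is judged then, once.
The state is a dict: "time": time; "joint_positions": joint angles; "joint_vel": joint speeds; "joint_efforts": joint torques, N m; "eef_pos": TCP position; "tcp_rot": TCP orientation; "contact_force": force on the tool from outside, world axes, zero at the start; "wrist_torque": the same for the moment, N m; "opening": opening from 0.0 (shut) to 1.0 (fully open); "grip_force": force on a finger pad.
Only numpy, scipy, OpenCV 4.12 (cv2) and the standard library are available. Lean on these libraries where they do the work, as an engineer would, in place of code of your own. Each camera call takes 0.05 s, during which the arm holds its last target. There are 200 camera calls.

## Working session

There is one attempt and no reset: what is moved stays moved. The work goes in short steps, Python scripts to look and compute and a tool call to move; the robot and the scene stay as the last step left them, time stands still between calls to the robot, and variables do not carry over. Pictures are saved under pics/ and viewed, at most 14 in all, crops included, and the job is handed in when it is done.

```bash
ls; mkdir -p pics
```

Create h.py:
```python
import numpy as np, cv2
from workcell import env
def snap(n,save=None):
    c=env.get_calibration(n); im,d=env.snapshot(n)
    if save: cv2.imwrite('pics/'+save,im[:,:,::-1])
    return im,d,c
def K(c,h=384):
    f=h/2/np.tan(np.radians(c['fovy'])/2)
    return np.array([[f,0,c['cx']],[0,f,c['cy']],[0,0,1]])
def ray(c,uv):
    uv=np.asarray(uv,float).reshape(-1,1,2)
    p=cv2.undistortPoints(uv,K(c),np.array(c['dist'])).reshape(-1,2)
    V=np.array(c['view']);R=V[:3,:3];t=V[:3,3]
    d=np.c_[p[:,0],-p[:,1],-np.ones(len(p))]@R
    return -R.T@t,d
def plane(c,uv,z):
    o,d=ray(c,uv); return o+d*((z-o[2])/d[:,2])[:,None]
def cloud(c,dep):
    h,w=dep.shape;v,u=np.mgrid[:h,:w]
    o,d=ray(c,np.c_[u.ravel(),v.ravel()])
    P=o+d*dep.ravel()[:,None]; P[dep.ravel()==0]=np.nan
    return P.reshape(h,w,3)
```

Run:
```python
from h import *
for n in('scene','top','wrist'):
    im,d,c=snap(n,n+'0.png'); np.savez(n+'0.npz',im=im,d=d); print(n,c['fovy'],c['cx'],c['cy'],c['dist'],-np.array(c['view'])[:3,:3].T@np.array(c['view'])[:3,3])
s=env.sense();print(s)
```

```text
pics
scene 46.228144761832944 259.82172498903856 191.34076256757314 [0.03306752 0.         0.         0.         0.        ] [-0.22224319 -0.83800524  0.68550862]
top 50.202945898014775 242.81748583512245 189.91631492362364 [-0.15118611  0.          0.          0.          0.        ] [3.46505951e-01 1.01234183e-03 1.40353430e+00]
wrist 60.51663837722972 261.39442623135324 194.48280556636215 [-0.06441897  0.          0.          0.          0.        ] [0.09639224 0.54761482 0.37293875]
{'time': 0.15, 'joint_positions': array([-1.29172859,  0.31154475,  0.01399056,  1.51266973, -0.00435842,
        1.31920233, -0.02721002]), 'joint_vel': array([ 0.00164121, -0.00337951,  0.0008085 , -0.00457811,  0.00075386,
       -0.00068665,  0.00029213]), 'joint_efforts': array([ 7.92016508e-04, -3.80276656e+01,  1.46233672e-01, -2.30848932e+01,
        1.22451861e-02,  9.64678649e-03,  2.06908129e-05]), 'eef_pos': array([0.17331534, 0.52173132, 0.40387649]), 'tcp_rot': array([ 1.59657522e-01,  9.87172057e-01, -8.93268211e-04, -8.47509154e-05]), 'contact_force': array([ 0.8071258 , -0.26122633,  0.64846354]), 'wrist_torque': array([ 0.02471404, -0.03330882,  0.00992225]), 'grip_force': 0.0, 'opening': 0.9992235734717022}
```

View pics/top0.png

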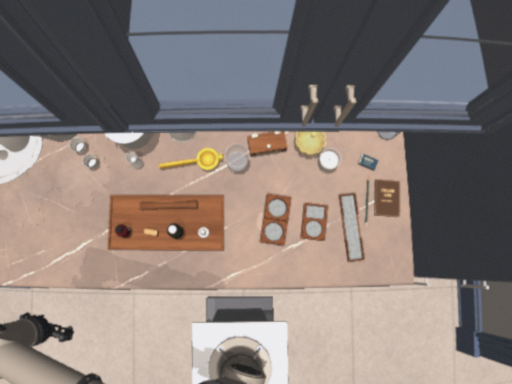

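View pics/scene0.png

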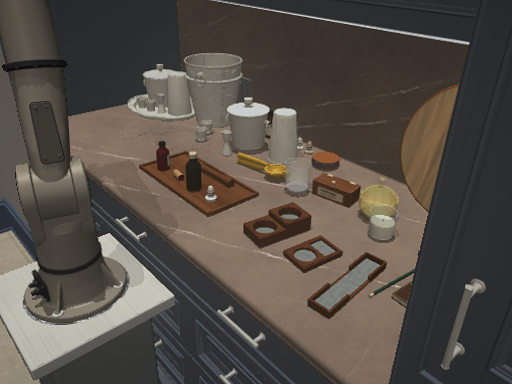

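The top view shows the row at v≈231: red short bottle at u=123, cork 151, tall bottle 175, stopper 203. The muddler is at (169,205), and the rack, pocket block and trough at about (276,218), (314,222) and (352,227). The scene view agrees: short bottle (162,155), cork (178,174), tall bottle (194,175), stopper (210,195).

Create m.py:
```python
from h import *
z=np.load('top0.npz');im,d=z['im'],z['d'];c=env.get_calibration('top')
P=cloud(c,d)
for n,uv,zz in [('short',(123,231),.1),('cork',(151,232),.028),('tall',(175,231),.125),('stop',(203,232),.05),('mud',(169,205),.03),('rack',(276,218),.04),('blk',(314,222),.015),('tr',(352,227),.01),('tumb',(237,157),.09),('candle',(329,160),.07)]:
    print(n,plane(c,uv,zz)[0].round(3),P[uv[1],uv[0]].round(3))
# object blobs above the tray, from depth
for n,(y0,y1),(x0,x1),zt in [('row',(0.0,.6),(.2,.75),.03)]:
    m=((P[...,2]>zt)&(P[...,1]>-.5)&(P[...,1]<.6)&(P[...,0]>.2)&(P[...,0]<.62)).astype('uint8')
    k,l,s,ce=cv2.connectedComponentsWithStats(m)
    for i in range(1,k):
        if s[i,4]>8:
            q=P[l==i];print(s[i],ce[i].round(1),np.nanmean(q,0).round(3),np.nanmin(q,0).round(3),np.nanmax(q,0).round(3))
# grey floors
hsv=cv2.cvtColor(im,cv2.COLOR_RGB2HSV)
sub=im[190:270,255:370]; big=cv2.resize(sub,None,fx=6,fy=6,interpolation=cv2.INTER_CUBIC);cv2.imwrite('pics/r0.png',big[:,:,::-1])
for uv in[(277,208),(274,231),(317,213),(314,229),(352,227)]:print(uv,im[uv[1],uv[0]],hsv[uv[1],uv[0]])
```

```bash
python3 m.py
```

```text
short [0.452 0.371 0.1  ] [0.453 0.378 0.076]
cork [0.454 0.295 0.028] [0.454 0.296 0.027]
tall [0.449 0.199 0.125] [0.449 0.199 0.123]
stop [0.451 0.117 0.05 ] [0.452 0.118 0.042]
mud [0.545 0.235 0.03 ] [0.545 0.235 0.032]
rack [ 0.497 -0.126  0.04 ] [ 0.496 -0.125  0.043]
blk [ 0.484 -0.258  0.015] [ 0.485 -0.26   0.007]
tr [ 0.465 -0.391  0.01 ] [ 0.465 -0.392  0.007]
tumb [0.695 0.003 0.09 ] [0.715 0.003 0.013]
candle [ 0.688 -0.308  0.07 ] [ 0.695 -0.314  0.043]
[302  95  15  32 186] [309.2 110.6] [ 0.607 -0.124  0.731] [ 0.603 -0.13   0.657] [ 0.62  -0.121  0.783]
[334  96  22  31 218] [344.9 110.7] [ 0.607 -0.188  0.732] [ 0.603 -0.194  0.658] [ 0.62  -0.185  0.783]
[261 193  30  40 462] [276.3 209.4] [ 0.525 -0.127  0.043] [ 0.45  -0.175  0.03 ] [ 0.582 -0.075  0.057]
[181 200  16   7  51] [188.6 203. ] [0.551 0.168 0.033] [0.541 0.143 0.03 ] [0.562 0.194 0.038]
[139 202  22   7  76] [147.2 204.9] [0.545 0.31  0.033] [0.535 0.266 0.03 ] [0.556 0.338 0.04 ]
[162 202  12   4  20] [167.2 203.8] [0.549 0.242 0.031] [0.545 0.222 0.03 ] [0.555 0.259 0.033]
[167 223  16  16 196] [1
[... 169 characters left out ...]
199 229   7   6  32] [202.2 231.3] [0.454 0.121 0.042] [0.446 0.112 0.031] [0.463 0.133 0.055]
[260 234   7   9  23] [262.9 238.1] [ 0.43  -0.081  0.032] [ 0.417 -0.091  0.03 ] [ 0.444 -0.071  0.035]
[281 234   5   9  22] [283.3 238.1] [ 0.429 -0.149  0.032] [ 0.416 -0.156  0.03 ] [ 0.443 -0.142  0.035]
[271 240  11   5  25] [276.  241.7] [ 0.418 -0.125  0.032] [ 0.41  -0.141  0.03 ] [ 0.424 -0.108  0.035]
[  0 312  47  25 465] [ 19.7 323.2] [0.206 0.509 0.473] [0.2   0.466 0.273] [0.216 0.589 0.625]
(277, 208) [184 185 182] [ 40   4 185]
(274, 231) [180 180 178] [ 30   3 180]
(317, 213) [186 187 184] [ 40   4 187]
(314, 229) [183 183 180] [ 30   4 183]
(352, 227) [183 183 180] [ 30   4 183]
```

View pics/r0.png

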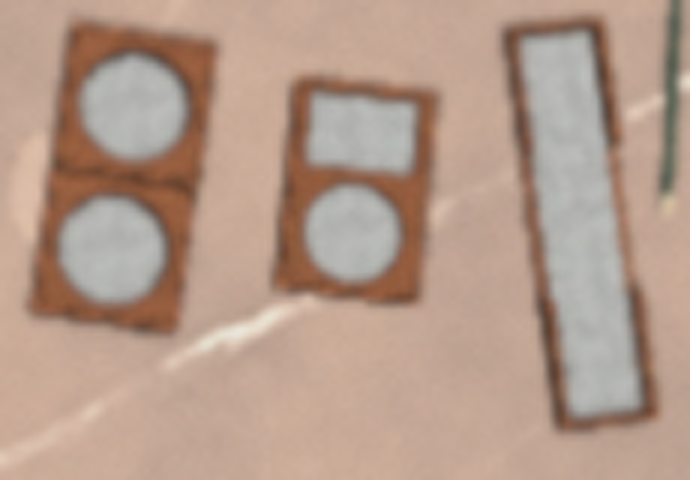

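The crop shows the rack, block and trough with light-grey floors, each turned slightly. That makes a clean colour mask.

Add to h.py:
```python
from scipy.spatial.transform import Rotation as R
def go(xyz,yaw=0.0):
    """yaw: world angle of the closing axis (tool y) away from +y. Turn first, then shift."""
    s=env.sense();M=R.from_quat(s['tcp_rot']).as_matrix()
    cur=np.arctan2(-M[0,1],M[1,1])
    turn=-((yaw-cur+np.pi/2)%np.pi-np.pi/2)
    M2=M@R.from_rotvec([0,0,turn]).as_matrix()
    d=M2.T@(np.array(xyz)-s['eef_pos'])
    print('t',round(s['time'],2),'tcp',s['eef_pos'].round(4),'tilt',M[:2,2].round(3),'yaw',cur.round(3),'j7',s['joint_positions'][6].round(2),'F',s['contact_force'].round(1),'op',round(s['opening'],3),'| turn',turn.round(4),'d',d.round(4))
```

Run:
```python
from h import *
z=np.load('top0.npz');im=z['im'];c=env.get_calibration('top')
hsv=cv2.cvtColor(im,cv2.COLOR_RGB2HSV)
m=((hsv[...,1]<25)&(hsv[...,2]>140)).astype('uint8');m[:190]=0;m[270:]=0;m[:,:255]=0;m[:,370:]=0
k,l,s,ce=cv2.connectedComponentsWithStats(m)
for i in range(1,k):
    if s[i,4]<40: continue
    v,u=np.where(l==i)
    for zf in (.006,.022,.007):
        p=plane(c,np.c_[u,v],zf)[:,:2]
        r=cv2.minAreaRect((p*1000).astype('float32'))
        print(zf,s[i,4],'cent',p.mean(0).round(4),'rect',np.round(r[0],1),np.round(r[1],1),round(r[2],1))
go([.45,.25,.40])
```

```text
0.006 720 cent [ 0.466  -0.3898] rect [ 467.1 -389.3] [218.2  42.8] 5.2
0.022 720 cent [ 0.4646 -0.3853] rect [ 465.7 -384.8] [215.7  42.3] 5.2
0.007 720 cent [ 0.4659 -0.3895] rect [ 467. -389.] [218.   42.8] 5.2
0.006 218 cent [ 0.5374 -0.1329] rect [ 538.4 -133.3] [55.3 55.7] 88.8
0.022 218 cent [ 0.5352 -0.1314] rect [ 536.2 -131.7] [54.7 55.1] 88.8
0.007 218 cent [ 0.5373 -0.1328] rect [ 538.3 -133.2] [55.3 55.7] 88.8
0.006 187 cent [ 0.521  -0.2646] rect [ 521.2 -264.8] [56.  38.5] 87.9
0.022 187 cent [ 0.519  -0.2615] rect [ 519.2 -261.8] [55.4 38. ] 87.9
0.007 187 cent [ 0.5208 -0.2644] rect [ 521.1 -264.7] [56.  38.5] 87.9
0.006 183 cent [ 0.4636 -0.2566] rect [ 464.3 -255.8] [48.9 48.2] 89.1
0.022 183 cent [ 0.4622 -0.2536] rect [ 463.  -252.8] [48.3 47.6] 89.1
0.007 183 cent [ 0.4635 -0.2564] rect [ 464.2 -255.6] [48.9 48.2] 89.1
0.006 225 cent [ 0.4553 -0.1181] rect [ 455.  -118.5] [55.4 53.5] 44.1
0.022 225 cent [ 0.4541 -0.1168] rect [ 453.8 -117.1] [54.8 52.9] 44.1
0.007 225 cent [ 0.4553 -0.1181] rect [ 454.9 -118.4] [55.3 53.4] 44.1
t 0.15 tcp [0.1733 0.5217 0.4039] tilt [-0.    -0.002] yaw -0.321 j7 -0.03 F [ 0.8 -0.3  0.6] op 0.999 | turn -0.3207 d [-0.2767 -0.2717  0.0042]
```

Careful with the scale: shifts go in mm and turns go in units of 0.05 rad. That gives: -0.107 rad is -2.14.

>>> jog_arm(moves=[[[0,0,0],-2.14,1],[[0,0,0],-2.14,1],[[0,0,0],-2.14,1]])

```text
time: 0.4
eef_pos: [0.1733, 0.5218, 0.4042]
tcp_rot: [-0.003, 1.0, -0.0, -0.0]
contact_force: [-0.6, 0.5, 0.7]
opening: 1.003
grip_force: 0.0
```

>>> jog_arm(moves=[[[-27.7,-27.2,0],0,1],[[-27.7,-27.2,0],0,1],[[-27.7,-27.2,0],0,1],[[-27.7,-27.2,0],0,1],[[-27.7,-27.2,0],0,1],[[-27.7,-27.2,0],0,1],[[-27.7,-27.2,0],0,1],[[-27.7,-27.2,0],0,1],[[-27.7,-27.2,0],0,1],[[-27.7,-27.2,4],0,1],[[0,0,0],0,1]])

```text
time: 1.32
eef_pos: [0.4561, 0.2413, 0.4001]
tcp_rot: [0.008, 1.0, -0.003, 0.002]
contact_force: [0.5, -1.0, -0.4]
opening: 1.003
grip_force: 0.0
```

Run:
```python
from h import *
im,d,c=snap('wrist','w1.png');np.savez('w1.npz',im=im,d=d,view=c['view'])
go([.452,.2,.40])
```

```text
t 1.37 tcp [0.4535 0.245  0.4001] tilt [ 0.001 -0.003] yaw -0.011 j7 1.08 F [-0.   0.4 -0. ] op 1.0 | turn -0.0107 d [ 0.0015 -0.045   0.0003]
```

View pics/w1.png

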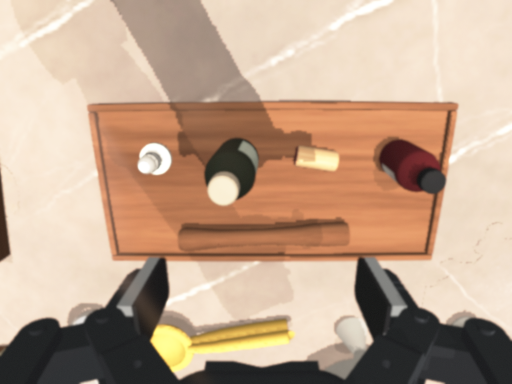

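The wrist view shows right as +y and down as +x. Tall cap at (223,189), short cap (432,181), stopper stem top (149,162), cork (317,158), muddler spanning (180,238) to (348,233).

Run:
```python
from h import *
z=np.load('w1.npz');im,d=z['im'],z['d'];c=env.get_calibration('wrist');c['view']=z['view']
P=cloud(c,d)
def comp(m,seed):
    k,l,s,ce=cv2.connectedComponentsWithStats(m.astype('uint8'));i=l[seed[1],seed[0]];print('  area',s[i]);v,u=np.where(l==i);return np.c_[u,v],l==i
hsv=cv2.cvtColor(im,cv2.COLOR_RGB2HSV).astype(int)
print([hsv[v,u] for u,v in[(223,189),(432,181),(149,162),(160,150),(317,158),(264,237)]])
box=lambda a,b,e,f:(np.mgrid[:384,:512][1]>=a)&(np.mgrid[:384,:512][1]<=b)&(np.mgrid[:384,:512][0]>=e)&(np.mgrid[:384,:512][0]<=f)
for n,zt,sd in[('tall',.125,(223,189)),('short',.1,(432,181)),('stop',.05,(149,162))]:
    b=box(sd[0]-40,sd[0]+40,sd[1]-40,sd[1]+40)
    q,m=comp(b&(P[...,2]>zt-(.006 if zt>.06 else .004)),sd)
    p=plane(c,q,zt);print(n,'px',q.mean(0).round(1),'plane',p.mean(0).round(4),'rngs',np.ptp(p,0).round(4),'depth',np.nanmean(P[m],0).round(4))
# stopper cap: white/bright ring on the tray
q,m=comp(box(130,180,135,185)&(hsv[...,1]<70)&(hsv[...,2]>110),(162,150));p=plane(c,q,.018);r=cv2.minEnclosingCircle((p[:,:2]*1000).astype('float32'));print('stopcap',np.round(r[0],1),r[1])
for n,zt,sd,b in[('cork',.024,(317,158),box(285,350,140,180)),('mud',.0195,(264,236),box(165,365,215,252))]:
    q,m=comp(b&(P[...,2]>(.014 if n=='mud' else .017)),sd);p=plane(c,q,zt)[:,:2]
    r=cv2.minAreaRect((p*1000).astype('float32'));print(n,p.mean(0).round(4),np.round(r[0],1),np.round(r[1],1),round(r[2],1))
```

```text
[array([ 22,  37, 251]), array([15,  8, 63]), array([ 20,  16, 245]), array([  0,   0, 255]), array([ 26,  62, 255]), array([ 11, 138, 192])]
  area [208 174  31  32 772]
tall px [222.8 189.5] plane [0.4533 0.2094 0.125 ] rngs [0.0255 0.0238 0.    ] depth [0.4536 0.2093 0.1242]
  area [418 168  29  26 548]
short px [432.1 180.7] plane [0.4558 0.3866 0.1   ] rngs [0.0226 0.0247 0.    ] depth [0.4561 0.3871 0.099 ]
  area [138 159  15  14 135]
stop px [144.7 165.7] plane [0.451  0.1217 0.05  ] rngs [0.0135 0.0143 0.    ] depth [0.4514 0.1211 0.0484]
  area [138 143  34  32 876]
stopcap [452.5 120. ] 20.907304763793945
  area [294 146  45  26 863]
cork [0.4522 0.2979] [452.2 298.2] [46.3 22.4] 80.2
  area [ 177  222  173   30 3440]
mud [0.5455 0.241 ] [545.9 238.7] [ 31.6 203.5] 1.4
```

>>> jog_arm(moves=[[[0,-18,0],-0.2,1],[[0,-18,0],0,1],[[0,0,30],0,1],[[0,0,40],0,1],[[0,0,40],0,1],[[0,0,30],0,1],[[0,0,0],0,1],[[0,0,0],0,1]])

```text
time: 2.03
eef_pos: [0.4494, 0.2147, 0.2596]
tcp_rot: [-0.006, 1.0, -0.001, -0.002]
contact_force: [0.2, 0.3, 0.9]
opening: 1.0
grip_force: 0.0
```

Run:
```python
from h import *
im,d,c=snap('wrist','w2.png')
go([.453,.209,.231])
```

```text
t 2.08 tcp [0.4507 0.215  0.2616] tilt [0.001 0.001] yaw 0.012 j7 1.19 F [ 0.7 -0.6 -0. ] op 0.996 | turn 0.0116 d [-0.0023 -0.0061  0.0306]
```

View pics/w2.png

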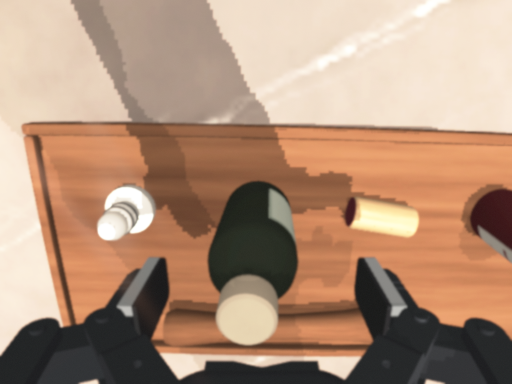

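Tall bottle's cap is at (247,311) between the fingers (u≈165 to 358, middle 261). That puts it about 5 mm towards −y, matching the estimate.

In the tool's units: -0.006 m is -6, 0.015 m is 15, 0.01 rad is 0.2.

>>> jog_arm(moves=[[[-2,-6,0],0.2,1],[[0,0,15],0,1],[[0,0,15],0,1],[[0,0,0],0,1],[[0,0,0],0,1],[[0,0,0],0,0.45],[[0,0,0],0,0.45],[[0,0,0],0,0.3],[[0,0,0],0,0.3],[[0,0,0],0,0.3],[[0,0,0],0,0.3],[[0,0,0],0,0.3]])

```text
time: 3.08
eef_pos: [0.4535, 0.2086, 0.2323]
tcp_rot: [-0.0, 1.0, 0.001, 0.001]
contact_force: [-0.6, 0.2, 5.9]
opening: 0.521
grip_force: 60.5
```

>>> jog_arm(moves=[[[0,0,0],0,0.3],[[0,0,0],0,0.3],[[0,0,0],0,0.3]])

```text
time: 3.33
eef_pos: [0.4535, 0.2086, 0.2323]
tcp_rot: [-0.0, 1.0, 0.001, 0.001]
contact_force: [-0.3, 0.9, 6.8]
opening: 0.52
grip_force: 60.5
```

Run:
```python
from h import *
go([.453,.209,.231])
```

```text
t 3.33 tcp [0.4535 0.2086 0.2323] tilt [0.003 0.002] yaw 0.001 j7 1.2 F [-0.3  0.9  6.8] op 0.52 | turn 0.0006 d [0.0005 0.0004 0.0013]
```

>>> jog_arm(moves=[[[0,0,-5],0,0.3],[[0,0,-10],0,0.3],[[0,0,-15],0,0.3],[[0,0,-20],0,0.3],[[0,0,-20],0,0.3],[[0,0,-15],0,0.3],[[0,0,-5],0,0.3],[[0,0,0],0,0.3],[[0,0,0],0,0.3]])

```text
time: 4.08
eef_pos: [0.4524, 0.2079, 0.3204]
tcp_rot: [-0.0, 1.0, -0.0, -0.0]
contact_force: [-0.5, -0.2, -1.1]
opening: 0.52
grip_force: 61.2
```

Run:
```python
from h import *
im,d,c=snap('wrist');im2,d,c=snap('scene')
cv2.imwrite('pics/w3.png',np.hstack([cv2.resize(im[:,100:420],(400,480)),cv2.resize(im2[100:260,120:260],(400,480))])[:,:,::-1])
go([.5355,-.1315,.30],-.16)
```

```text
t 4.18 tcp [0.4521 0.2078 0.3194] tilt [-0.003 -0.001] yaw 0.0 j7 1.17 F [-0.7  0.3 -1.3] op 0.52 | turn 0.1602 d [-0.1364 -0.3216  0.0197]
```

View pics/w3.png

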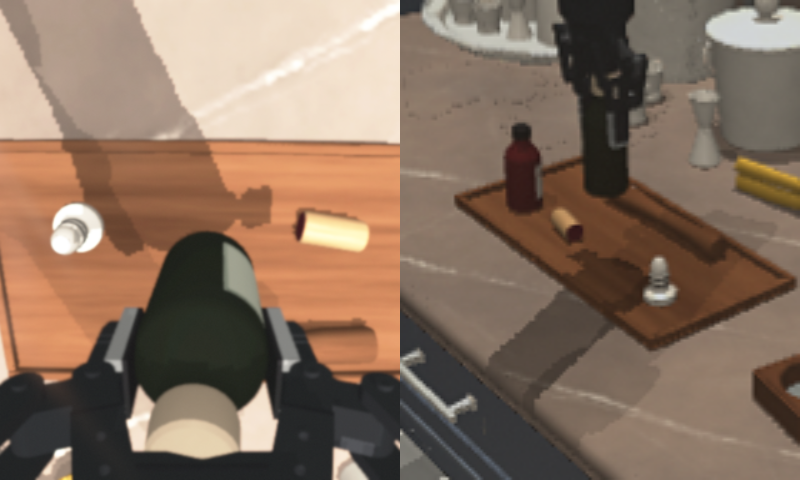

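The left half (wrist) shows the tall bottle held between both pads. The right half (scene) shows it hanging upright, clear of the tray, with the other things undisturbed.

In the tool's units: -0.033 m is -33, -0.028 m is -28, 0.08 rad is 1.6.

>>> jog_arm(moves=[[[0,0,0],1.6,0.3],[[0,0,0],1.6,0.3],[[-6,-14,0],0,0.3],[[-12,-28,0],0,0.3],[[-14,-33,0],0,0.3],[[-14,-33,0],0,0.3],[[-14,-33,0],0,0.3],[[-14,-33,0],0,0.3],[[-14,-33,0],0,0.3],[[-14,-33,0],0,0.3],[[-14,-33,0],0,0.3],[[-12,-28,0],0,0.3]])

```text
time: 5.18
eef_pos: [0.5308, -0.1122, 0.3194]
tcp_rot: [0.081, 0.997, -0.001, -0.001]
contact_force: [0.1, -0.4, 0.3]
opening: 0.519
grip_force: 61.2
```

>>> jog_arm(moves=[[[-6,-15,0],0,0.3],[[0,-5,0],0,0.3],[[0,0,0],0,0.3],[[0,0,0],0,0.3]])

```text
time: 5.52
eef_pos: [0.5336, -0.1287, 0.3197]
tcp_rot: [0.079, 0.997, 0.001, -0.001]
contact_force: [-0.5, 1.8, -0.5]
opening: 0.52
grip_force: 61.3
```

Run:
```python
from h import *
z=snap('top');im,d,c=z
np.savez('top1.npz',im=im,d=d);snap('scene','s2.png')
go([.5355,-.1315,.252],-.16)
```

```text
t 5.62 tcp [ 0.534  -0.1276  0.3201] tilt [-0.001  0.002] yaw -0.156 j7 1.77 F [-0.2 -0.2 -0.7] op 0.525 | turn 0.0039 d [-0.0023 -0.0037  0.0681]
```

View pics/s2.png

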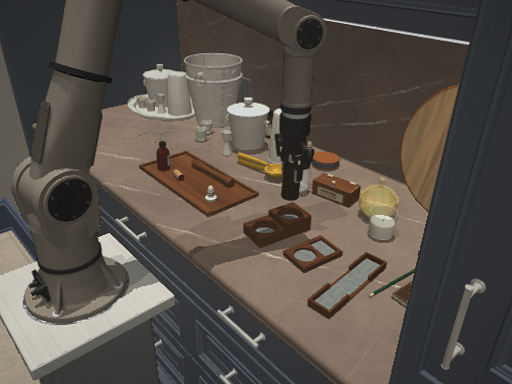

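The tall bottle hangs over the rack's rear end at about (291,190) in the scene picture, clear of everything.

>>> jog_arm(moves=[[[-2,-4,0],0,0.3],[[0,0,15],0,0.3],[[0,0,20],0,0.3],[[0,0,15],0,0.3],[[0,0,8],0,0.3],[[0,0,4],0,0.3],[[0,0,0],0,0.3],[[0,0,0],0,0.3],[[0,0,0],0,0.3]])

```text
time: 6.37
eef_pos: [0.5359, -0.1345, 0.2598]
tcp_rot: [0.08, 0.997, -0.0, 0.001]
contact_force: [-0.1, 0.2, -1.4]
opening: 0.522
grip_force: 61.3
```

Run:
```python
from h import *
go([.5355,-.1315,.2495],-.16)
im,d,c=snap('wrist','w4.png')
```

```text
t 6.37 tcp [ 0.5359 -0.1345  0.2598] tilt [ 0.002 -0.   ] yaw -0.16 j7 1.81 F [-0.1  0.2 -1.4] op 0.522 | turn 0.0005 d [0.0009 0.0029 0.0103]
```

View pics/w4.png

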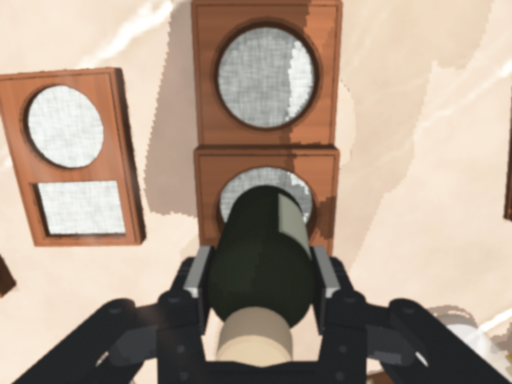

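The bottle's foot (u≈265, top edge v≈187) is inside the rear well's rim (u 219 to 313) and centred sideways. The other well and pockets are clear.

In the tool's units: 0.004 m is 4, 0.003 m is 3.

>>> jog_arm(moves=[[[1,2,4],0,0.3],[[0,0,3],0,0.3],[[0,0,1],0,0.3],[[0,0,1],0,0.3],[[0,0,0],0,0.3],[[0,0,0],0,0.3]])

```text
time: 6.92
eef_pos: [0.5346, -0.1324, 0.2497]
tcp_rot: [0.08, 0.997, -0.0, -0.0]
contact_force: [0.3, 0.0, -0.9]
opening: 0.521
grip_force: 61.2
```

>>> jog_arm(moves=[[[0,0,0.5],0,0.3],[[0,0,0.5],0,0.3],[[0,0,0],0,0.3],[[0,0,0],0,0.3]])

```text
time: 7.25
eef_pos: [0.5349, -0.1324, 0.2493]
tcp_rot: [0.08, 0.997, -0.0, 0.0]
contact_force: [-0.8, 0.5, 3.1]
opening: 0.518
grip_force: 61.6
```

In the tool's units: -0.04 m is -40, -0.03 m is -30.

>>> jog_arm(moves=[[[0,0,0],0,0.55],[[0,0,0],0,0.6],[[0,0,0],0,0.7],[[0,0,0],0,0.8],[[0,0,0],0,0.9],[[0,0,0],0,0.95],[[0,0,0],0,0.95],[[0,0,-5],0,0.95],[[0,0,-15],0,0.95],[[0,0,-30],0,0.95],[[0,0,-40],0,0.95],[[0,0,-40],0,0.95]])

```text
time: 8.25
eef_pos: [0.534, -0.1322, 0.3797]
tcp_rot: [0.08, 0.997, 0.0, -0.001]
contact_force: [2.1, 0.1, -0.1]
opening: 0.951
grip_force: 0.0
```

>>> jog_arm(moves=[[[0,0,-20],0,0.95],[[0,0,0],0,0.95],[[0,0,0],0,0.95]])

```text
time: 8.5
eef_pos: [0.5349, -0.1326, 0.4005]
tcp_rot: [0.08, 0.997, -0.0, 0.002]
contact_force: [-1.1, 0.8, -0.2]
opening: 0.949
grip_force: 0.0
```

Run:
```python
from h import *
snap('wrist','w5.png')
go([.456,.387,.35],0)
```

```text
t 8.55 tcp [ 0.5344 -0.1322  0.3986] tilt [-0.  0.] yaw -0.16 j7 1.75 F [ 0.2  1.1 -0.2] op 0.948 | turn -0.1597 d [0.0784 0.5192 0.0488]
```

View pics/w5.png

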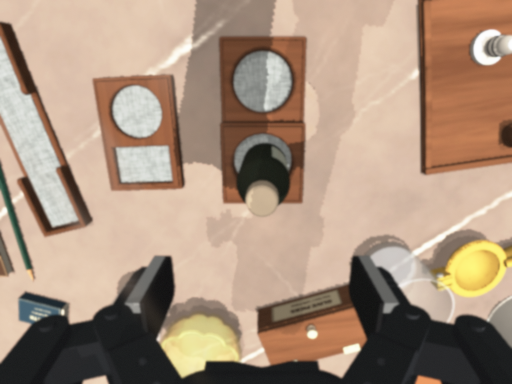

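The tall bottle stands upright in the rear well (cap at 262,197). All targets are visible and clear.

In the tool's units: 0.0056 m is 5.6, 0.037 m is 37, -0.08 rad is -1.6.

>>> jog_arm(moves=[[[0,0,0],-1.6,1],[[0,0,0],-1.6,1],[[5.6,37,0],0,1],[[5.6,37,0],0,1],[[5.6,37,0],0,1],[[5.6,37,0],0,1],[[5.6,37,0],0,1],[[5.6,37,0],0,1],[[5.6,37,0],0,1],[[5.6,37,0],0,1],[[5.6,37,0],0,1],[[5.6,37,0],0,1]])

```text
time: 9.55
eef_pos: [0.4772, 0.2392, 0.3965]
tcp_rot: [-0.0, 1.0, -0.001, -0.002]
contact_force: [1.4, 0.8, -0.3]
opening: 1.004
grip_force: 0.0
```

>>> jog_arm(moves=[[[5.6,37,0],0,1],[[5.6,37,0],0,1],[[5.6,37,10],0,1],[[5.6,37,20],0,1],[[0,0,20],0,1],[[0,0,0],0,1],[[0,0,0],0,1],[[0,0,0],0,1]])

```text
time: 10.22
eef_pos: [0.457, 0.3836, 0.3487]
tcp_rot: [0.001, 1.0, -0.001, -0.0]
contact_force: [0.2, -0.2, 0.0]
opening: 0.997
grip_force: 0.0
```

Run:
```python
from h import *
im,d,c=snap('wrist');P=cloud(c,d);np.savez('w6.npz',im=im,d=d,view=c['view'])
for n,zt in(('short',.1),):
    m=(abs(P[...,2]-zt)<.005)&(abs(P[...,0]-.456)<.03)&(abs(P[...,1]-.387)<.03);v,u=np.where(m);p=plane(c,np.c_[u,v],zt);print(len(u),p.mean(0),np.ptp(p,axis=0))
go([*p.mean(0)[:2],.206],0)
```

```text
754 [0.45585606 0.38873561 0.1       ] [0.02254059 0.02125211 0.        ]
t 10.27 tcp [0.4573 0.3835 0.3498] tilt [ 0.001 -0.   ] yaw -0.003 j7 0.89 F [ 0.8 -0.2  0.1] op 1.002 | turn -0.0027 d [0.0017 0.0053 0.1438]
```

>>> jog_arm(moves=[[[1.5,5,10],0,1],[[0,0,30],0,1],[[0,0,35],0,1],[[0,0,35],0,1],[[0,0,20],0,1],[[0,0,10],0,1],[[0,0,3],0,1],[[0,0,0],0,1],[[0,0,0],0,1]])

```text
time: 11.02
eef_pos: [0.4557, 0.3905, 0.2079]
tcp_rot: [0.0, 1.0, 0.001, 0.001]
contact_force: [0.3, -0.1, -0.1]
opening: 1.0
grip_force: 0.0
```

Run:
```python
from h import *
go([.4558,.3885,.2055],0)
```

```text
t 11.02 tcp [0.4557 0.3905 0.2079] tilt [0.003 0.003] yaw -0.0 j7 0.9 F [ 0.3 -0.1 -0.1] op 1.0 | turn -0.0001 d [-0.0001 -0.002   0.0024]
```

In the tool's units: -0.002 m is -2, 0.002 m is 2.

>>> jog_arm(moves=[[[0,-2,2],0,0.7],[[0,0,0],0,0.55],[[0,0,0],0,0.4],[[0,0,0],0,0.25],[[0,0,0],0,0.25],[[0,0,0],0,0.25],[[0,0,0],0,0.25],[[0,0,0],0,0.25],[[0,0,0],0,0.25],[[0,0,0],0,0.25]])

```text
time: 11.85
eef_pos: [0.4551, 0.3889, 0.2055]
tcp_rot: [-0.0, 1.0, 0.001, 0.001]
contact_force: [-0.0, 1.0, 5.5]
opening: 0.473
grip_force: 61.2
```

>>> jog_arm(moves=[[[0,0,-5],0,0.25],[[0,0,-10],0,0.25],[[0,0,-15],0,0.25],[[0,0,-20],0,0.25],[[0,0,-20],0,0.25],[[0,0,-20],0,0.25],[[0,0,-10],0,0.25],[[0,0,-5],0,0.25],[[0,0,0],0,0.25],[[0,0,0],0,0.25]])

```text
time: 12.68
eef_pos: [0.4543, 0.3877, 0.3081]
tcp_rot: [-0.0, 1.0, -0.001, -0.001]
contact_force: [0.4, 0.8, -3.4]
opening: 0.466
grip_force: 60.5
```

Run:
```python
from h import *
go([.4545,-.1175,.31],-.16)
```

```text
t 12.68 tcp [0.4543 0.3877 0.3081] tilt [-0.001 -0.001] yaw 0.0 j7 0.89 F [ 0.4  0.8 -3.4] op 0.466 | turn 0.1602 d [-0.0806 -0.4987 -0.0012]
```

In the tool's units: -0.036 m is -36, -0.006 m is -6, 0.08 rad is 1.6.

>>> jog_arm(moves=[[[0,0,0],1.6,0.25],[[0,0,0],1.6,0.25],[[-3,-16,0],0,0.25],[[-5,-28,0],0,0.25],[[-6,-36,0],0,0.25],[[-6,-36,0],0,0.25],[[-6,-36,0],0,0.25],[[-6,-36,0],0,0.25],[[-6,-36,0],0,0.25],[[-6,-36,0],0,0.25],[[-6,-36,0],0,0.25],[[-6,-36,0],0,0.25]])

```text
time: 13.68
eef_pos: [0.4561, 0.0496, 0.3077]
tcp_rot: [0.08, 0.997, -0.0, -0.001]
contact_force: [1.2, -0.1, -1.9]
opening: 0.474
grip_force: 60.6
```

>>> jog_arm(moves=[[[-6,-36,0],0,0.25],[[-6,-36,0],0,0.25],[[-6,-36,0],0,0.25],[[-4,-30,0],0,0.25],[[-2,-20,0],0,0.25],[[0,-6,0],0,0.25],[[0,0,0],0,0.25],[[0,0,0],0,0.25],[[0,0,0],0,0.25]])

```text
time: 14.43
eef_pos: [0.4549, -0.1122, 0.3084]
tcp_rot: [0.078, 0.997, 0.001, -0.001]
contact_force: [-0.3, -0.1, -2.1]
opening: 0.469
grip_force: 60.7
```

Run:
```python
from h import *
im,d,c=snap('wrist','w7.png')
go([.4545,-.1175,.23],-.16)
```

```text
t 14.48 tcp [ 0.455  -0.1122  0.3085] tilt [-0.001  0.001] yaw -0.156 j7 1.74 F [ 0.4 -0.1 -1.9] op 0.472 | turn 0.004 d [-0.0004 -0.0054  0.0785]
```

View pics/w7.png

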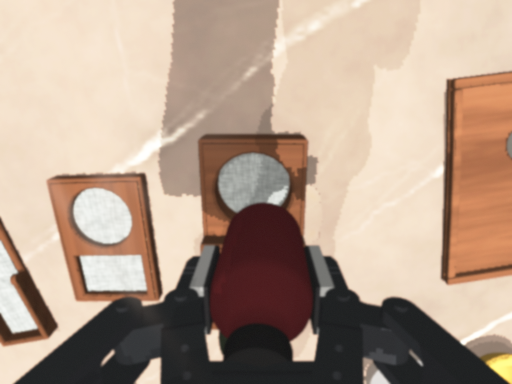

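The short bottle is held upright in front of the front well (well centre about 254,184). It needs about 5 mm more towards −y before going down.

In the tool's units: 0.025 m is 25, 0.02 m is 20.

>>> jog_arm(moves=[[[0,-5,5],0,0.25],[[0,0,15],0,0.25],[[0,0,25],0,0.25],[[0,0,20],0,0.25],[[0,0,10],0,0.25],[[0,0,0],0,0.25],[[0,0,0],0,0.25],[[0,0,0],0,0.25]])

```text
time: 15.15
eef_pos: [0.4548, -0.1194, 0.2351]
tcp_rot: [0.08, 0.997, -0.0, 0.001]
contact_force: [1.0, -0.4, -2.2]
opening: 0.468
grip_force: 60.7
```

Run:
```python
from h import *
im,d,c=snap('wrist','w8.png')
go([.4545,-.1175,.2065],-.16)
```

```text
t 15.2 tcp [ 0.4549 -0.1195  0.2353] tilt [ 0.003 -0.   ] yaw -0.159 j7 1.8 F [-0.6 -0.8 -2.1] op 0.473 | turn 0.0006 d [0.0008 0.0019 0.0288]
```

View pics/w8.png

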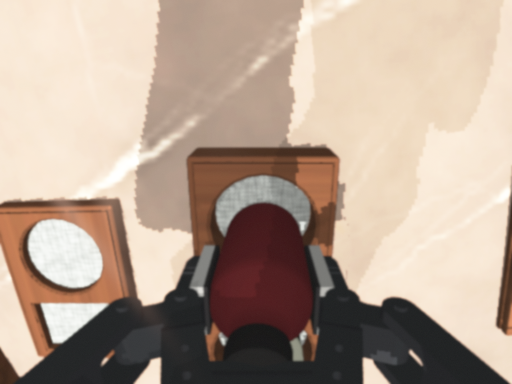

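The bottle (u≈263) is centred on the front well (u 215 to 311), just above the rim.

In the tool's units: 0.01 m is 10, 0.008 m is 8.

>>> jog_arm(moves=[[[0.5,1,8],0,0.25],[[0,0,10],0,0.25],[[0,0,5],0,0.25],[[0,0,3],0,0.25],[[0,0,1],0,0.25],[[0,0,0],0,0.25],[[0,0,0],0,0.25],[[0,0,0],0,0.25]])

```text
time: 15.87
eef_pos: [0.4539, -0.1184, 0.2072]
tcp_rot: [0.08, 0.997, -0.0, 0.0]
contact_force: [-0.2, 0.5, -2.4]
opening: 0.468
grip_force: 60.8
```

>>> jog_arm(moves=[[[0,0,0.5],0,0.25],[[0,0,0.5],0,0.25],[[0,0,0],0,0.25],[[0,0,0],0,0.25]])

```text
time: 16.2
eef_pos: [0.4539, -0.1184, 0.2065]
tcp_rot: [0.08, 0.997, 0.0, 0.0]
contact_force: [-0.8, 0.7, 1.9]
opening: 0.471
grip_force: 61.1
```

Contact. Release and go to the muddler.

>>> jog_arm(moves=[[[0,0,0],0,0.5],[[0,0,0],0,0.6],[[0,0,0],0,0.7],[[0,0,0],0,0.8],[[0,0,0],0,0.9],[[0,0,0],0,0.9],[[0,0,-5],0,0.9],[[0,0,-15],0,0.9],[[0,0,-30],0,0.9],[[0,0,-40],0,0.9],[[0,0,-40],0,0.9],[[0,0,-20],0,0.9]])

```text
time: 17.2
eef_pos: [0.4546, -0.119, 0.3611]
tcp_rot: [0.08, 0.997, -0.0, 0.004]
contact_force: [1.6, -0.6, -0.5]
opening: 0.896
grip_force: 0.0
```

>>> jog_arm(moves=[[[0,0,-10],0,0.9],[[0,0,0],0,0.9],[[0,0,0],0,0.9]])

```text
time: 17.45
eef_pos: [0.4533, -0.1181, 0.3653]
tcp_rot: [0.08, 0.997, 0.0, -0.001]
contact_force: [0.6, 0.5, 0.2]
opening: 0.899
grip_force: 0.0
```

Run:
```python
from h import *
im,d,c=snap('wrist','w9.png')
go([.546,.239,.30],-1.546)
```

```text
t 17.5 tcp [ 0.453  -0.1179  0.3644] tilt [-0.003  0.001] yaw -0.16 j7 1.72 F [-0.6  0.6 -0.8] op 0.899 | turn 1.3864 d [0.3545 0.1021 0.0643]
```

View pics/w9.png

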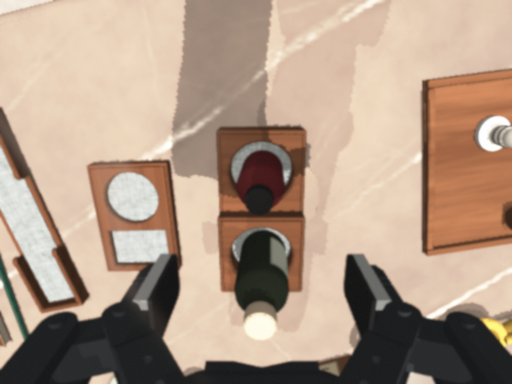

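Both bottles stand upright in their wells: short (cap 264,196) in the front, tall (cap 260,326) at the rear. I'll take the muddler with a turn the other way round, to spare the last joint.

In the tool's units: -0.125 rad is -2.5.

>>> jog_arm(moves=[[[0,0,0],-2.5,0.9],[[0,0,0],-2.5,0.9],[[0,0,0],-2.5,0.9],[[0,0,0],-2.5,0.9],[[0,0,0],-2.5,0.9],[[0,0,0],-2.5,0.9],[[0,0,0],-2.5,0.9],[[0,0,0],-2.5,0.9],[[0,0,0],-2.5,0.9],[[0,0,0],-2.5,0.9],[[0,0,0],-2.5,0.9],[[0,0,0],-2.5,0.9]])

```text
time: 18.5
eef_pos: [0.4536, -0.1177, 0.3605]
tcp_rot: [-0.585, 0.811, 0.004, -0.006]
contact_force: [-0.6, -0.6, -1.1]
opening: 0.895
grip_force: 0.0
```

>>> jog_arm(moves=[[[0,0,0],-2.5,0.9],[[0,0,0],-2.5,0.9],[[0,0,0],0,0.9],[[0,0,0],0,0.9]])

```text
time: 18.83
eef_pos: [0.454, -0.1191, 0.3541]
tcp_rot: [-0.618, 0.786, 0.009, -0.013]
contact_force: [0.3, 0.2, 0.3]
opening: 0.902
grip_force: 0.0
```

Run:
```python
from h import *
go([.546,.239,.30],-1.546)
```

```text
t 18.83 tcp [ 0.454  -0.1191  0.3541] tilt [-0.032 -0.002] yaw 1.331 j7 3.05 F [0.3 0.2 0.3] op 0.902 | turn -0.2642 d [-0.3558 -0.1026  0.0505]
```

Careful with the scale: shifts go in mm and turns go in units of 0.05 rad. That gives: -0.033 m is -33, -0.03 m is -30, 0.125 rad is 2.5.

>>> jog_arm(moves=[[[0,0,0],2.5,0.9],[[-33,4,0],0,0.9],[[-33,4,0],0,0.9],[[-33,4,0],0,0.9],[[-33,4,0],0,0.9],[[-33,4,0],0,0.9],[[-33,4,0],0,0.9],[[-33,4,0],0,0.9],[[-33,4,0],0,0.9],[[-33,4,0],0,0.9],[[-30,4,0],0,0.9],[[0,0,0],0,0.9]])

```text
time: 19.83
eef_pos: [0.5317, 0.2106, 0.3512]
tcp_rot: [-0.573, 0.82, 0.008, -0.012]
contact_force: [0.0, 1.1, 0.4]
opening: 0.9
grip_force: 0.0
```

>>> jog_arm(moves=[[[0,0,0],0,0.9],[[0,0,0],0,0.9]])

```text
time: 20.0
eef_pos: [0.5328, 0.2021, 0.3514]
tcp_rot: [-0.569, 0.822, 0.005, -0.014]
contact_force: [-1.0, -0.1, 0.2]
opening: 0.903
grip_force: 0.0
```

Run:
```python
from h import *
go([.546,.239,.30],-1.546)
```

```text
t 20.0 tcp [0.5328 0.2021 0.3514] tilt [-0.029 -0.009] yaw 1.21 j7 2.23 F [-1.  -0.1  0.2] op 0.903 | turn -0.386 d [-0.037  -0.0156  0.0506]
```

Add to h.py:
```python
def gotip(xyz,yaw=0.0,reach=.172):
    """as go, but xyz is where the fingertips shall be (the tool leans a little)"""
    s=env.sense();M=R.from_quat(s['tcp_rot']).as_matrix()
    go(np.array(xyz)-reach*M[:,2],yaw); print('  tip',(s['eef_pos']+reach*M[:,2]).round(4))
```

```text
(no output)
```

>>> jog_arm(moves=[[[0,0,0],-2.5,0.9],[[0,0,0],-2.5,0.9],[[0,0,0],-2.5,0.9],[[0,0,0],-0.2,0.9],[[0,0,0],0,0.9],[[0,0,0],0,0.9]])

```text
time: 20.5
eef_pos: [0.5332, 0.201, 0.3525]
tcp_rot: [0.714, -0.7, -0.008, 0.012]
contact_force: [-0.3, -0.4, -0.1]
opening: 0.9
grip_force: 0.0
```

Run:
```python
from h import *
im,d,c=snap('wrist');P=cloud(c,d)
m=(P[...,2]>.018)&(P[...,2]<.045)&(abs(P[...,0]-.546)<.035)&(abs(P[...,1]-.24)<.13)
k,l,s,ce=cv2.connectedComponentsWithStats(m.astype('uint8'));i=1+s[1:,4].argmax();v,u=np.where(l==i)
p=plane(c,np.c_[u,v],.0195)[:,:2];r=cv2.minAreaRect((p*1000).astype('float32'));print(s[i],p.mean(0).round(4),np.round(r[0],1),np.round(r[1],1),round(r[2],1))
gotip([.546,.239,.009],-1.546)
```

```text
[ 221  110   34  196 4594] [0.5459 0.2332] [545.8 242.8] [ 28.2 207. ] 1.3
t 20.55 tcp [0.5331 0.2013 0.3526] tilt [-0.028 -0.005] yaw 1.591 j7 2.59 F [0.6 0.3 0. ] op 0.902 | turn -0.0045 d [-0.039  -0.0233  0.1709]
  tip [0.5284 0.2004 0.1806]
```

In the tool's units: 0.015 m is 15, 0.035 m is 35.

>>> jog_arm(moves=[[[-20,-12,0],0,0.65],[[-20,-11,0],0,0.65],[[0,0,20],0,0.65],[[0,0,35],0,0.65],[[0,0,35],0,0.65],[[0,0,30],0,0.65],[[0,0,15],0,0.65],[[0,0,0],0,0.65],[[0,0,0],0,0.65],[[0,0,0],0,0.65]])

```text
time: 21.38
eef_pos: [0.5521, 0.2425, 0.2186]
tcp_rot: [0.715, -0.699, -0.008, 0.01]
contact_force: [0.4, -0.4, 1.1]
opening: 0.654
grip_force: 0.0
```

Run:
```python
from h import *
im,d,c=snap('wrist','w10.png')
gotip([.546,.241,.015],-1.546)
```

```text
t 21.43 tcp [0.5523 0.2426 0.2191] tilt [-0.024 -0.003] yaw 1.594 j7 2.47 F [ 0.2 -0.4 -0.1] op 0.646 | turn -0.0016 d [0.001  0.0014 0.0322]
  tip [0.5482 0.2422 0.0471]
```

View pics/w10.png

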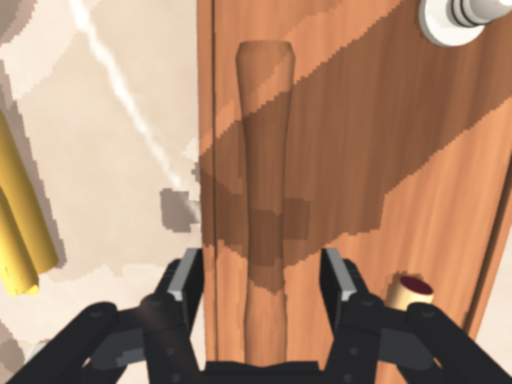

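The muddler (u≈266) runs between the fingers (u≈203 and 322). The left finger is over the tray's rim (u≈205), so I stay high enough to clear it and close partly first.

>>> jog_arm(moves=[[[1,1,10],0,0.5],[[0,0,12],0,0.5],[[0,0,6],0,0.5],[[0,0,3],0,0.5],[[0,0,0],0,0.5],[[0,0,0],0,0.5],[[0,0,0],0,0.3],[[0,0,0],0,0.15],[[0,0,0],0,0.05],[[0,0,0],0,0.05],[[0,0,0],0,0.05],[[0,0,0],0,0.05]])

```text
time: 22.43
eef_pos: [0.5498, 0.2411, 0.1867]
tcp_rot: [0.715, -0.699, -0.008, 0.011]
contact_force: [1.0, -0.6, 4.4]
opening: 0.2
grip_force: 58.7
```

>>> jog_arm(moves=[[[0,0,0],0,0.05],[[0,0,-5],0,0.05],[[0,0,-10],0,0.05],[[0,0,-20],0,0.05],[[0,0,-30],0,0.05],[[0,0,-30],0,0.05],[[0,0,-30],0,0.05],[[0,0,-10],0,0.05],[[0,0,0],0,0.05],[[0,0,0],0,0.05]])

```text
time: 23.27
eef_pos: [0.553, 0.2412, 0.3207]
tcp_rot: [0.715, -0.699, -0.008, 0.011]
contact_force: [-0.8, -1.2, -1.2]
opening: 0.202
grip_force: 58.6
```

Run:
```python
from h import *
im,d,c=snap('wrist','w11.png')
gotip([.4665,-.3893,.09],.09)
```

```text
t 23.32 tcp [0.5527 0.2409 0.3194] tilt [-0.03  -0.006] yaw 1.595 j7 2.52 F [-0.5 -0.7 -0.8] op 0.197 | turn 1.5045 d [ 0.1354 -0.6191  0.0637]
  tip [0.5475 0.2399 0.1474]
```

View pics/w11.png

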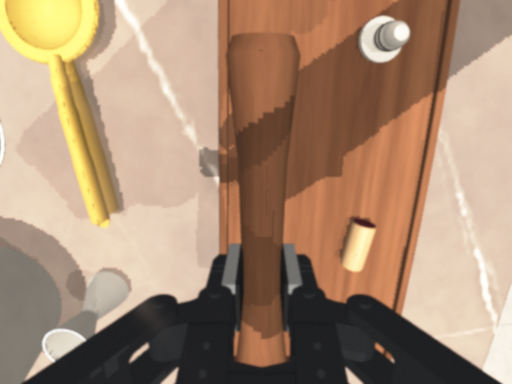

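The muddler is held at its waist and is off the tray. I lift it higher to clear the bottles, turn it, then move.

In the tool's units: -0.025 m is -25, 0.125 rad is 2.5.

>>> jog_arm(moves=[[[0,0,-25],2.5,0.05],[[0,0,-25],2.5,0.05],[[0,0,0],2.5,0.05],[[0,0,0],2.5,0.05],[[0,0,0],2.5,0.05],[[0,0,0],2.5,0.05],[[0,0,0],2.5,0.05],[[0,0,0],2.5,0.05],[[0,0,0],2.5,0.05],[[0,0,0],2.5,0.05],[[0,0,0],2.5,0.05],[[0,0,0],2.5,0.05]])

```text
time: 24.32
eef_pos: [0.554, 0.2412, 0.3678]
tcp_rot: [-0.044, 0.999, -0.003, -0.017]
contact_force: [-0.7, -0.2, 0.3]
opening: 0.195
grip_force: 58.7
```

Run:
```python
from h import *
gotip([.4665,-.3893,.12],.09)
```

```text
t 24.32 tcp [0.554  0.2412 0.3678] tilt [-0.033 -0.007] yaw 0.088 j7 1.15 F [-0.7 -0.2  0.3] op 0.195 | turn -0.0016 d [ 0.1354 -0.619   0.083 ]
  tip [0.5484 0.24   0.1959]
```

In the tool's units: 0.008 m is 8, -0.036 m is -36.

>>> jog_arm(moves=[[[4,-18,0],0,0.05],[[8,-36,0],0,0.05],[[8,-36,0],0,0.05],[[8,-36,0],0,0.05],[[8,-36,0],0,0.05],[[8,-36,0],0,0.05],[[8,-36,0],0,0.05],[[8,-36,0],0,0.05],[[8,-36,0],0,0.05],[[8,-36,0],0,0.05],[[8,-36,0],0,0.05],[[8,-36,0],0,0.05]])

```text
time: 25.32
eef_pos: [0.5008, -0.1808, 0.3716]
tcp_rot: [-0.047, 0.999, -0.001, -0.016]
contact_force: [0.5, -0.7, -1.4]
opening: 0.2
grip_force: 58.7
```

>>> jog_arm(moves=[[[8,-36,0],0,0.05],[[8,-36,0],0,0.05],[[8,-36,0],0,0.05],[[8,-36,0],0,0.05],[[5,-28,0],0,0.05],[[2,-18,0],0,0.05],[[0,-10,0],0,0.05],[[0,0,0],0,0.05],[[0,0,0],0,0.05],[[0,0,0],0,0.05]])

```text
time: 26.15
eef_pos: [0.4832, -0.3796, 0.3747]
tcp_rot: [-0.049, 0.999, 0.0, -0.014]
contact_force: [-0.0, 0.1, -1.2]
opening: 0.197
grip_force: 58.7
```

Run:
```python
from h import *
im,d,c=snap('wrist','w12.png')
hsv=cv2.cvtColor(im,cv2.COLOR_RGB2HSV)
gotip([.4665,-.3893,.06],.09)
```

```text
t 26.2 tcp [ 0.4833 -0.3795  0.3752] tilt [-0.028 -0.002] yaw 0.098 j7 2.31 F [ 0.2  0.3 -0.6] op 0.194 | turn 0.0084 d [ 0.0089 -0.0084  0.1435]
  tip [ 0.4786 -0.3799  0.2032]
```

View pics/w12.png

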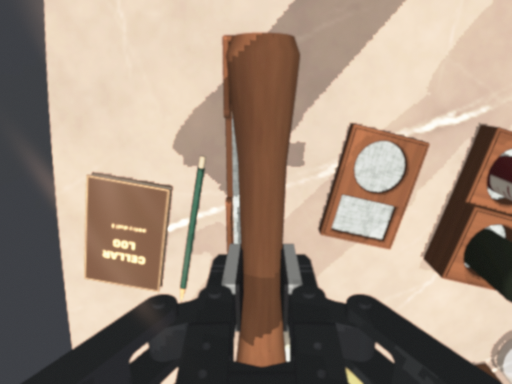

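The muddler is held along the trough, whose left wall shows at u≈230. It needs about 8 mm more to the left and 9 mm back.

In the tool's units: 0.009 m is 9, -0.008 m is -8, 0.008 rad is 0.16.

>>> jog_arm(moves=[[[9,-8,10],0.16,0.05],[[0,0,30],0,0.05],[[0,0,35],0,0.05],[[0,0,35],0,0.05],[[0,0,25],0,0.05],[[0,0,15],0,0.05],[[0,0,0],0,0.05],[[0,0,0],0,0.05],[[0,0,0],0,0.05]])

```text
time: 26.95
eef_pos: [0.4704, -0.3917, 0.2274]
tcp_rot: [-0.043, 0.999, -0.003, -0.013]
contact_force: [0.1, -0.9, -0.1]
opening: 0.199
grip_force: 58.7
```

Run:
```python
from h import *
im,d,c=snap('wrist','w13.png')
gotip([.4665,-.3893,.016],.09)
```

```text
t 27.0 tcp [ 0.4706 -0.3919  0.228 ] tilt [-0.025 -0.007] yaw 0.087 j7 2.33 F [-1.1  0.3 -0.7] op 0.197 | turn -0.003 d [-0.0014  0.0039  0.04  ]
  tip [ 0.4664 -0.3931  0.056 ]
```

View pics/w13.png

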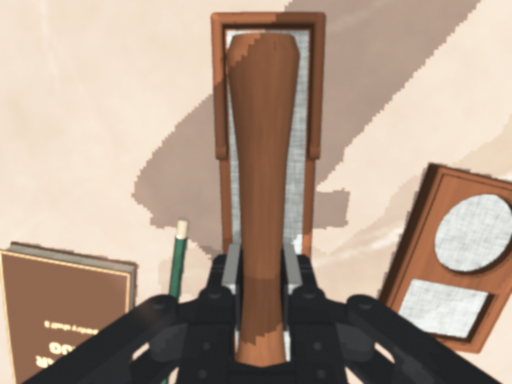

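The muddler is over the trough, about 4 mm too far left, as computed. I count 16 pictures viewed, 2 over the limit of 14, so from here I'll check by numbers only.

In the tool's units: 0.004 m is 4, 0.012 m is 12.

>>> jog_arm(moves=[[[-1,4,8],0,0.05],[[0,0,12],0,0.05],[[0,0,8],0,0.05],[[0,0,4],0,0.05],[[0,0,2],0,0.05],[[0,0,0],0,0.05],[[0,0,0],0,0.05],[[0,0,0],0,0.05]])

```text
time: 27.67
eef_pos: [0.4699, -0.3877, 0.1923]
tcp_rot: [-0.043, 0.999, -0.002, -0.014]
contact_force: [-0.5, -0.3, -0.6]
opening: 0.197
grip_force: 58.7
```

>>> jog_arm(moves=[[[0,0,1],0,0.05],[[0,0,1],0,0.05],[[0,0,0],0,0.05],[[0,0,0],0,0.05]])

```text
time: 28.0
eef_pos: [0.4697, -0.3876, 0.1901]
tcp_rot: [-0.043, 0.999, -0.002, -0.014]
contact_force: [-0.4, -0.5, -0.9]
opening: 0.196
grip_force: 58.7
```

Run:
```python
from h import *
gotip([.4665,-.3893,.016],.09)
```

```text
t 28.0 tcp [ 0.4697 -0.3876  0.1901] tilt [-0.027 -0.005] yaw 0.087 j7 2.32 F [-0.4 -0.5 -0.9] op 0.196 | turn -0.0034 d [-0.0015 -0.0011  0.0021]
  tip [ 0.465  -0.3883  0.0182]
```

In the tool's units: 0.001 m is 1.

>>> jog_arm(moves=[[[0,0,1],0,0.05],[[0,0,1],0,0.05],[[0,0,0],0,0.05],[[0,0,0],0,0.05]])

```text
time: 28.33
eef_pos: [0.4695, -0.3876, 0.1882]
tcp_rot: [-0.043, 0.999, -0.002, -0.014]
contact_force: [-0.0, -0.2, 0.7]
opening: 0.196
grip_force: 58.9
```

>>> jog_arm(moves=[[[0,0,0],0,0.25],[[0,0,0],0,0.3],[[0,0,0],0,0.4],[[0,0,0],0,0.5],[[0,0,0],0,0.55],[[0,0,0],0,0.55],[[0,0,-10],0,0.55],[[0,0,-30],0,0.55],[[0,0,-35],0,0.55],[[0,0,-35],0,0.55],[[0,0,-35],0,0.55],[[0,0,-35],0,0.55]])

```text
time: 29.33
eef_pos: [0.4742, -0.3865, 0.3707]
tcp_rot: [-0.043, 0.999, -0.002, -0.013]
contact_force: [0.6, -0.6, -0.7]
opening: 0.55
grip_force: 0.0
```

>>> jog_arm(moves=[[[0,0,0],0,0.55],[[0,0,0],0,0.55]])

```text
time: 29.5
eef_pos: [0.4752, -0.3872, 0.3721]
tcp_rot: [-0.043, 0.999, -0.004, -0.011]
contact_force: [0.5, -0.2, -0.4]
opening: 0.552
grip_force: 0.0
```

Create chk.py:
```python
from h import *
import sys
x,y,zlo,zhi,rx,ry,zp=map(float,sys.argv[1:8])
im,d,c=snap('wrist');P=cloud(c,d)
m=(P[...,2]>zlo)&(P[...,2]<zhi)&(abs(P[...,0]-x)<rx)&(abs(P[...,1]-y)<ry)
k,l,s,ce=cv2.connectedComponentsWithStats(m.astype('uint8'));i=1+s[1:,4].argmax();v,u=np.where(l==i)
p=plane(c,np.c_[u,v],zp)[:,:2];r=cv2.minAreaRect((p*1000).astype('float32'));q=P[l==i]
print(s[i],'mean',p.mean(0).round(4),'rect',np.round(r[0],1),np.round(r[1],1),round(r[2],1),'z',np.nanpercentile(q[:,2],[5,50,95]).round(4))
```

```bash
python3 chk.py .4665 -.3893 .0245 .06 .14 .05 .022
```

Run:
```python
from h import *
gotip([.452,.298,.15],-1.4)
```

```text
[ 249   61   30  200 4329] mean [ 0.4583 -0.3893] rect [ 466.5 -388.4] [202.9  26.9] 5.0 z [0.0256 0.0299 0.0337]
t 29.55 tcp [ 0.4746 -0.3867  0.3695] tilt [-0.025 -0.006] yaw 0.087 j7 2.32 F [-0.2  0.2  0.1] op 0.545 | turn 1.4867 d [0.679  0.0997 0.0439]
  tip [ 0.4702 -0.3878  0.1975]
```

The muddler lies in the trough (centre 0.4665, −0.3884, along the trough, top 34 mm). Next the cork.

In the tool's units: 0.12 rad is 2.4.

>>> jog_arm(moves=[[[0,0,0],2.4,0.8],[[0,0,0],2.4,0.8],[[0,0,0],2.4,0.8],[[0,0,0],2.4,0.8],[[0,0,0],2.4,0.8],[[0,0,0],2.4,0.8],[[0,0,0],2.4,0.8],[[0,0,0],2.4,0.8],[[0,0,0],2.4,0.8],[[0,0,0],2.4,0.8],[[0,0,0],2.4,0.8],[[0,0,0],2.4,0.8]])

```text
time: 30.55
eef_pos: [0.474, -0.3863, 0.3659]
tcp_rot: [0.629, 0.778, -0.01, -0.011]
contact_force: [0.5, -0.4, -0.7]
opening: 0.797
grip_force: 0.0
```

>>> jog_arm(moves=[[[0,0,0],2.4,0.8],[[0,0,0],2.4,0.8],[[0,0,0],2.4,0.8],[[0,0,0],0.6,0.8],[[0,0,0],0,0.8]])

```text
time: 30.97
eef_pos: [0.4741, -0.3862, 0.3659]
tcp_rot: [0.765, 0.643, -0.013, -0.009]
contact_force: [0.4, -0.1, 0.4]
opening: 0.801
grip_force: 0.0
```

```bash
python3 - <<'E'
from h import *
go([.452,.25,.36],-1.742)
E
```

```text
t 30.97 tcp [ 0.4741 -0.3862  0.3659] tilt [-0.031 -0.002] yaw -1.744 j7 0.62 F [ 0.4 -0.1  0.4] op 0.801 | turn -0.002 d [ 0.6232 -0.1299  0.0053]
```

>>> jog_arm(moves=[[[37,-7.7,0],0,0.8],[[37,-7.7,0],0,0.8],[[37,-7.7,0],0,0.8],[[37,-7.7,0],0,0.8],[[37,-7.7,0],0,0.8],[[37,-7.7,0],0,0.8],[[37,-7.7,0],0,0.8],[[37,-7.7,0],0,0.8],[[37,-7.7,0],0,0.8],[[37,-7.7,0],0,0.8],[[37,-7.7,0],0,0.8],[[37,-7.7,0],0,0.8]])

```text
time: 31.97
eef_pos: [0.4587, 0.0682, 0.3656]
tcp_rot: [0.765, 0.644, -0.013, -0.008]
contact_force: [1.2, -1.1, -0.5]
opening: 0.802
grip_force: 0.0
```

>>> jog_arm(moves=[[[37,-7.7,0],0,0.8],[[37,-7.7,0],0,0.8],[[37,-7.7,0],0,0.8],[[37,-7.7,0],0,0.8],[[25,-5,0],0,0.8],[[0,0,0],0,0.8],[[0,0,0],0,0.8],[[0,0,0],0,0.8]])

```text
time: 32.63
eef_pos: [0.4541, 0.242, 0.3648]
tcp_rot: [0.765, 0.643, -0.013, -0.007]
contact_force: [-0.2, -0.6, -0.4]
opening: 0.799
grip_force: 0.0
```

```bash
python3 chk.py .452 .298 .017 .04 .04 .05 .022
```

Run:
```python
from h import *
gotip([.452,.298,.016],-1.742)
```

```text
[ 249   86   24   50 1184] mean [0.4539 0.2983] rect [453.7 297.9] [44.4 21.7] 80.2 z [0.0199 0.0259 0.0281]
t 32.68 tcp [0.4544 0.2414 0.3651] tilt [-0.029 -0.006] yaw -1.745 j7 -0.67 F [ 0.2 -0.5  0.3] op 0.799 | turn -0.0035 d [ 0.0592 -0.0026  0.1766]
  tip [0.4495 0.2403 0.1931]
```

In the tool's units: 0.035 m is 35, 0.03 m is 30.

>>> jog_arm(moves=[[[30,-1,0],0,0.7],[[29,0,10],0,0.7],[[0,0,30],0,0.7],[[0,0,35],0,0.7],[[0,0,35],0,0.7],[[0,0,25],0,0.7],[[0,0,15],0,0.7],[[0,0,0],0,0.7],[[0,0,0],0,0.7],[[0,0,0],0,0.7]])

```text
time: 33.52
eef_pos: [0.4603, 0.3001, 0.2167]
tcp_rot: [0.766, 0.643, -0.011, -0.007]
contact_force: [-0.2, -0.1, 0.8]
opening: 0.701
grip_force: 0.0
```

Run:
```python
from h import *
gotip([.4537,.298,.016],-1.742)
```

```text
t 33.52 tcp [0.4603 0.3001 0.2167] tilt [-0.025 -0.003] yaw -1.745 j7 -0.76 F [-0.2 -0.1  0.8] op 0.701 | turn -0.0032 d [-0.0017 -0.0013  0.0288]
  tip [0.456  0.2996 0.0447]
```

>>> jog_arm(moves=[[[-2,-1,10],0,0.6],[[0,0,12],0,0.6],[[0,0,6],0,0.6],[[0,0,0],0,0.6],[[0,0,0],0,0.6],[[0,0,0],0,0.4],[[0,0,0],0,0.25],[[0,0,0],0,0.1],[[0,0,0],0,0.05],[[0,0,0],0,0.05],[[0,0,0],0,0.05],[[0,0,0],0,0.05]])

```text
time: 34.52
eef_pos: [0.4576, 0.2992, 0.1883]
tcp_rot: [0.765, 0.644, -0.011, -0.007]
contact_force: [-0.0, 0.7, 6.0]
opening: 0.243
grip_force: 60.8
```

Run:
```python
from h import *
gotip([.4537,.298,.016],-1.742)
```

```text
t 34.52 tcp [0.4576 0.2992 0.1883] tilt [-0.026 -0.003] yaw -1.743 j7 -0.75 F [-0.   0.7  6. ] op 0.243 | turn -0.0014 d [-0.0006  0.0007  0.0004]
  tip [0.4531 0.2987 0.0164]
```

In the tool's units: -0.035 m is -35, -0.02 m is -20, -0.027 rad is -0.54.

>>> jog_arm(moves=[[[0,0,-8],0,0.05],[[0,0,-20],0,0.05],[[0,0,-35],0,0.05],[[0,0,-35],0,0.05],[[0,0,-35],0,0.05],[[0,0,-35],0,0.05],[[0,0,-15],0,0.05],[[0,0,0],-0.54,0.05],[[0,0,0],0,0.05]])

```text
time: 35.27
eef_pos: [0.4622, 0.2997, 0.372]
tcp_rot: [0.756, 0.654, -0.01, -0.007]
contact_force: [0.7, -0.0, 0.1]
opening: 0.244
grip_force: 60.1
```

```bash
python3 chk.py .457 .299 .16 .21 .04 .06 .19
```

Run:
```python
from h import *
gotip([.520,-.2635,.18],-1.716)
```

```text
[ 224  212   76  101 2889] mean [0.4579 0.2969] rect [454.7 291.9] [60.6 37.7] 68.3 z [0.1965 0.2073 0.2098]
t 35.32 tcp [0.4618 0.2995 0.3705] tilt [-0.028 -0.004] yaw -1.717 j7 -0.74 F [ 0.1 -0.2 -0.2] op 0.243 | turn -0.0009 d [-0.5471  0.144   0.0193]
  tip [0.4571 0.2987 0.1986]
```

>>> jog_arm(moves=[[[-36.5,9.6,0],0,0.05],[[-36.5,9.6,0],0,0.05],[[-36.5,9.6,0],0,0.05],[[-36.5,9.6,0],0,0.05],[[-36.5,9.6,0],0,0.05],[[-36.5,9.6,0],0,0.05],[[-36.5,9.6,0],0,0.05],[[-36.5,9.6,0],0,0.05],[[-36.5,9.6,0],0,0.05],[[-36.5,9.6,0],0,0.05],[[-36.5,9.6,0],0,0.05],[[-36.5,9.6,0],0,0.05]])

```text
time: 36.32
eef_pos: [0.5118, -0.152, 0.3695]
tcp_rot: [0.757, 0.654, -0.013, -0.009]
contact_force: [0.8, -0.3, 0.1]
opening: 0.246
grip_force: 60.1
```

>>> jog_arm(moves=[[[-36.5,9.6,0],0,0.05],[[-30,8,0],0,0.05],[[-20,5,0],0,0.05],[[-10,3,0],0,0.05],[[-13,3,0],0,0.05],[[0,0,0],0,0.05],[[0,0,0],0,0.05],[[0,0,0],0,0.05]])

```text
time: 36.98
eef_pos: [0.5255, -0.2609, 0.3707]
tcp_rot: [0.756, 0.655, -0.011, -0.008]
contact_force: [-0.7, -0.5, -0.7]
opening: 0.243
grip_force: 60.1
```

Run:
```python
from h import *
gotip([.520,-.2635,.05],-1.716)
im,d,c=snap('wrist')
hsv=cv2.cvtColor(im,cv2.COLOR_RGB2HSV);m=((hsv[...,1]<30)&(hsv[...,2]>120)).astype('uint8')
k,l,s,ce=cv2.connectedComponentsWithStats(m)
for i in range(1,k):
    if s[i,4]<150: continue
    v,u=np.where(l==i);p=plane(c,np.c_[u,v],.007)[:,:2]
    r=cv2.minAreaRect((p*1000).astype('float32'));print(s[i],np.round(r[0],1),np.round(r[1],1),round(r[2],1))
```

```text
t 36.98 tcp [ 0.5255 -0.2609  0.3707] tilt [-0.028 -0.002] yaw -1.714 j7 0.39 F [-0.7 -0.5 -0.7] op 0.243 | turn 0.0023 d [-0.0013  0.0037  0.1487]
  tip [ 0.5207 -0.2614  0.1988]
[147   0  54  62 722] [ 457.6 -123.5] [59.7 36.8] 42.9
[239   0  40  16 457] [ 534.5 -112.7] [12.6 35.4] 81.4
[223  14  70  48 733] [ 527.3 -140.5] [36.1 63.9] 71.1
[118  74  44  57 391] [ 403.5 -179.5] [11.9 65.6] 20.5
[    0   102    96   282 14582] [ 232.2 -365.6] [412.2 133.4] 65.6
[ 244  141   41   56 2182] [ 518.2 -264. ] [59.1 41.1] 82.3
[ 184  145   51   50 1973] [ 460.5 -256.8] [52.1 53.1] 35.0
[ 419  173   88   78 3582] [ 725.9 -343. ] [ 89.1 102.3] 73.8
[299 249  31  29 338] [ 566.  -379.1] [24.6 46.3] 30.0
[144 267  63  24 385] [ 394.3 -381.9] [82.2 15.7] 6.8
[427 287  32  49 197] [ 699.9 -470.9] [65.4 39.8] 66.1
[492 329  20  53 658] [ 798.1 -565.4] [26.2 97.5] 8.7
```

>>> jog_arm(moves=[[[2,1,15],0,0.05],[[0,0,30],0,0.05],[[0,0,35],0,0.05],[[0,0,35],0,0.05],[[0,0,25],0,0.05],[[0,0,10],0,0.05],[[0,0,0],0,0.05],[[0,0,0],0,0.05],[[0,0,0],0,0.05]])

```text
time: 37.78
eef_pos: [0.5234, -0.2619, 0.2233]
tcp_rot: [0.756, 0.654, -0.011, -0.005]
contact_force: [1.2, -0.4, 0.1]
opening: 0.249
grip_force: 60.1
```

Run:
```python
from h import *
gotip([.519,-.264,.0184],-1.716)
```

```text
t 37.78 tcp [ 0.5234 -0.2619  0.2233] tilt [-0.023 -0.006] yaw -1.716 j7 0.43 F [ 1.2 -0.4  0.1] op 0.249 | turn 0.0003 d [-0.0007  0.0005  0.0329]
  tip [ 0.5194 -0.263   0.0513]
```

In the tool's units: 0.01 m is 10, 0.008 m is 8.

>>> jog_arm(moves=[[[-1,0,10],0,0.05],[[0,0,10],0,0.05],[[0,0,8],0,0.05],[[0,0,3],0,0.05],[[0,0,1],0,0.05],[[0,0,0],0,0.05],[[0,0,0],0,0.05],[[0,0,0],0,0.05]])

```text
time: 38.45
eef_pos: [0.5208, -0.2628, 0.1903]
tcp_rot: [0.757, 0.654, -0.012, -0.008]
contact_force: [-3.2, 2.0, 11.1]
opening: 0.25
grip_force: 61.4
```

Run:
```python
from h import *
gotip([.519,-.264,.0184],-1.716)
```

```text
t 38.45 tcp [ 0.5208 -0.2628  0.1903] tilt [-0.028 -0.003] yaw -1.717 j7 0.44 F [-3.2  2.  11.1] op 0.25 | turn -0.0006 d [-0.0001  0.0031 -0.0001]
  tip [ 0.5159 -0.2634  0.0184]
```

In the tool's units: -0.035 m is -35, -0.03 m is -30.

>>> jog_arm(moves=[[[0,0,-1],0,0.28],[[0,0,0],0,0.32],[[0,0,0],0,0.4],[[0,0,0],0,0.5],[[0,0,0],0,0.55],[[0,0,0],0,0.55],[[0,0,-10],0,0.55],[[0,0,-30],0,0.55],[[0,0,-35],0,0.55],[[0,0,-35],0,0.55],[[0,0,-35],0,0.55],[[0,0,-30],0,0.55]])

```text
time: 39.45
eef_pos: [0.5259, -0.2623, 0.3686]
tcp_rot: [0.757, 0.654, -0.011, -0.006]
contact_force: [2.1, -0.8, -0.8]
opening: 0.547
grip_force: 0.0
```

>>> jog_arm(moves=[[[0,0,0],0,0.55],[[0,0,0],0,0.55]])

```text
time: 39.62
eef_pos: [0.5264, -0.2626, 0.3683]
tcp_rot: [0.757, 0.654, -0.01, -0.004]
contact_force: [-0.6, 0.9, -0.1]
opening: 0.552
grip_force: 0.0
```

```bash
python3 chk.py .519 -.264 .019 .05 .05 .06 .024
```

Run:
```python
from h import *
gotip([.4515,.1215,.18],-.145)
```

```text
[ 247  148   23   47 1013] mean [ 0.5167 -0.2633] rect [ 516.3 -263.9] [46.8 21.2] 82.0 z [0.022  0.028  0.0301]
t 39.67 tcp [ 0.5259 -0.2621  0.366 ] tilt [-0.026 -0.005] yaw -1.716 j7 0.39 F [-0.8  0.8  0.3] op 0.552 | turn 1.5701 d [-0.1244 -0.3705  0.014 ]
  tip [ 0.5214 -0.263   0.1941]
```

The cork lies in the oblong pocket (centre 0.5163, −0.2639, top 30 mm, so it is on the floor). Last is the stopper.

>>> jog_arm(moves=[[[0,0,0],-2.4,0.8],[[0,0,0],-2.4,0.8],[[0,0,0],-2.4,0.8],[[0,0,0],-2.4,0.8],[[0,0,0],-2.4,0.8],[[0,0,0],-2.4,0.8],[[0,0,0],-2.4,0.8],[[0,0,0],-2.4,0.8],[[0,0,0],-2.4,0.8],[[0,0,0],-2.4,0.8],[[0,0,0],-2.4,0.8],[[0,0,0],-2.4,0.8]])

```text
time: 40.67
eef_pos: [0.5253, -0.2618, 0.3629]
tcp_rot: [0.135, 0.991, -0.003, -0.015]
contact_force: [-0.2, -0.4, -0.5]
opening: 0.799
grip_force: 0.0
```

>>> jog_arm(moves=[[[0,0,0],-2.4,0.8],[[11.3,33.7,0],0,0.8],[[11.3,33.7,0],0,0.8],[[11.3,33.7,0],0,0.8],[[11.3,33.7,0],0,0.8],[[11.3,33.7,0],0,0.8],[[11.3,33.7,0],0,0.8],[[11.3,33.7,0],0,0.8],[[11.3,33.7,0],0,0.8],[[11.3,33.7,0],0,0.8],[[11.3,33.7,0],0,0.8],[[11.3,33.7,0],0,0.8]])

```text
time: 41.67
eef_pos: [0.4595, 0.1248, 0.3635]
tcp_rot: [0.078, 0.997, -0.004, -0.015]
contact_force: [0.7, -0.0, -1.5]
opening: 0.799
grip_force: 0.0
```

>>> jog_arm(moves=[[[0,0,0],0,0.8],[[0,0,0],0,0.8],[[0,0,0],0,0.8]])

```text
time: 41.92
eef_pos: [0.4605, 0.1228, 0.3638]
tcp_rot: [0.078, 0.997, -0.004, -0.015]
contact_force: [-0.7, -0.4, 0.5]
opening: 0.799
grip_force: 0.0
```

```bash
python3 chk.py .4515 .1215 .045 .06 .03 .03 .05; python3 chk.py .4515 .1215 .012 .06 .03 .03 .018
```

Run:
```python
from h import *
gotip([.4515,.1215,.023],-.145)
```

```text
[253 172  16  17 195] mean [0.4509 0.1203] rect [450.8 120.3] [14.3 13.7] 16.5 z [0.0453 0.0486 0.0504]
[245 155  34  34 874] mean [0.451  0.1203] rect [451.2 120.1] [32.5 32.6] 36.0 z [0.0129 0.0168 0.0495]
t 42.02 tcp [0.461  0.1217 0.3642] tilt [-0.029 -0.006] yaw -0.159 j7 1.08 F [ 0.4 -1.2 -0.1] op 0.802 | turn -0.014 d [-0.0003  0.0018  0.1693]
  tip [0.4559 0.1207 0.1923]
```

>>> jog_arm(moves=[[[0,0,15],0,0.7],[[0,0,30],0,0.7],[[0,0,35],0,0.7],[[0,0,35],0,0.7],[[0,0,20],0,0.6],[[0,0,10],0,0.6],[[0,0,0],0,0.6],[[0,0,0],0,0.6],[[0,0,0],0,0.6]])

```text
time: 42.77
eef_pos: [0.4581, 0.1227, 0.2217]
tcp_rot: [0.079, 0.997, -0.003, -0.012]
contact_force: [0.5, 0.3, 0.9]
opening: 0.603
grip_force: 0.0
```

Run:
```python
from h import *
gotip([.451,.1202,.024],-.159)
```

```text
t 42.77 tcp [0.4581 0.1227 0.2217] tilt [-0.024 -0.004] yaw -0.157 j7 1.04 F [0.5 0.3 0.9] op 0.603 | turn 0.0017 d [ 0.002  -0.0021  0.0258]
  tip [0.454  0.1221 0.0497]
```

>>> jog_arm(moves=[[[2,-2,10],0,0.5],[[0,0,10],0,0.5],[[0,0,5],0,0.5],[[0,0,0],0,0.5],[[0,0,0],0,0.5],[[0,0,0],0,0.35],[[0,0,0],0,0.2],[[0,0,0],0,0.05],[[0,0,0],0,0.05],[[0,0,0],0,0.05],[[0,0,0],0,0.05],[[0,0,0],0,0.05]])

```text
time: 43.77
eef_pos: [0.4542, 0.1211, 0.1959]
tcp_rot: [0.078, 0.997, -0.003, -0.013]
contact_force: [-0.4, 0.2, 5.7]
opening: 0.187
grip_force: 58.7
```

Run:
```python
from h import *
gotip([.451,.1202,.024],-.159)
```

```text
t 43.77 tcp [0.4542 0.1211 0.1959] tilt [-0.026 -0.004] yaw -0.156 j7 1.03 F [-0.4  0.2  5.7] op 0.187 | turn 0.0028 d [-0.0013  0.     -0.0001]
  tip [0.4497 0.1204 0.024 ]
```

>>> jog_arm(moves=[[[0,0,-8],0,0.05],[[0,0,-20],0,0.05],[[0,0,-35],0,0.05],[[0,0,-35],0,0.05],[[0,0,-35],0,0.05],[[0,0,-25],0,0.05],[[0,0,0],0,0.05],[[0,0,0],0,0.05]])

```text
time: 44.43
eef_pos: [0.4586, 0.1219, 0.3548]
tcp_rot: [0.078, 0.997, -0.003, -0.012]
contact_force: [-0.6, 0.0, -0.4]
opening: 0.183
grip_force: 58.8
```

Run:
```python
from h import *
gotip([.462,-.2565,.18],-.145)
```

```text
t 44.43 tcp [0.4586 0.1219 0.3548] tilt [-0.024 -0.003] yaw -0.156 j7 1.08 F [-0.6  0.  -0.4] op 0.183 | turn -0.0113 d [-0.062  -0.3728  0.004 ]
  tip [0.4546 0.1214 0.1829]
```

In the tool's units: -0.036 m is -36, -0.024 m is -24.

>>> jog_arm(moves=[[[-3,-18,0],0,0.05],[[-6,-36,0],0,0.05],[[-6,-36,0],0,0.05],[[-6,-36,0],0,0.05],[[-6,-36,0],0,0.05],[[-6,-36,0],0,0.05],[[-6,-36,0],0,0.05],[[-6,-36,0],0,0.05],[[-6,-36,0],0,0.05],[[-6,-36,0],0,0.05],[[-4,-24,0],0,0.05],[[-1,-6,0],0,0.05]])

```text
time: 45.43
eef_pos: [0.4593, -0.2611, 0.3525]
tcp_rot: [0.082, 0.996, -0.005, -0.016]
contact_force: [-0.6, -0.4, 0.3]
opening: 0.183
grip_force: 58.9
```

>>> jog_arm(moves=[[[0,0,0],0,0.05],[[0,0,0],0,0.05],[[0,0,0],0,0.05]])

```text
time: 45.68
eef_pos: [0.4619, -0.2531, 0.3537]
tcp_rot: [0.076, 0.997, -0.002, -0.014]
contact_force: [-1.3, -0.4, -0.4]
opening: 0.179
grip_force: 58.9
```

```bash
python3 - <<'E'
from h import *
gotip([.462,-.2565,.05],-.156)
im,d,c=snap('wrist')
hsv=cv2.cvtColor(im,cv2.COLOR_RGB2HSV);m=((hsv[...,1]<30)&(hsv[...,2]>120)).astype('uint8')
k,l,s,ce=cv2.connectedComponentsWithStats(m)
for i in range(1,k):
    v,u=np.where(l==i);p=plane(c,np.c_[u,v],.007)[:,:2]
    r=cv2.minAreaRect((p*1000).astype('float32'))
    if s[i,4]>150 and np.hypot(*(np.array(r[0])-[462,-256]))<60: print(s[i],np.round(r[0],1),np.round(r[1],1),round(r[2],1))
E
```

```text
t 45.68 tcp [ 0.4619 -0.2531  0.3537] tilt [-0.029 -0.002] yaw -0.153 j7 1.9 F [-1.3 -0.4 -0.4] op 0.179 | turn 0.0031 d [-0.0093 -0.0015  0.1315]
  tip [ 0.4569 -0.2534  0.1817]
[ 233  154   55   54 2297] [ 461.4 -256.3] [54.7 53.9] 61.9
```

In the tool's units: 0.035 m is 35, 0.03 m is 30.

>>> jog_arm(moves=[[[-7,-1.5,10],0,0.05],[[0,0,30],0,0.05],[[0,0,35],0,0.05],[[0,0,30],0,0.05],[[0,0,15],0,0.05],[[0,0,5],0,0.05],[[0,0,0],0,0.05],[[0,0,0],0,0.05],[[0,0,0],0,0.05]])

```text
time: 46.48
eef_pos: [0.466, -0.2587, 0.2311]
tcp_rot: [0.078, 0.997, -0.004, -0.012]
contact_force: [0.8, 0.1, -0.0]
opening: 0.181
grip_force: 58.9
```

Run:
```python
from h import *
gotip([.460,-.2565,.026],-.156)
```

```text
t 46.48 tcp [ 0.466  -0.2587  0.2311] tilt [-0.024 -0.006] yaw -0.156 j7 1.9 F [ 0.8  0.1 -0. ] op 0.181 | turn 0.0004 d [0.0015 0.0032 0.0332]
  tip [ 0.4618 -0.2597  0.0592]
```

>>> jog_arm(moves=[[[1,3,10],0,0.05],[[0,0,12],0,0.05],[[0,0,6],0,0.05],[[0,0,2],0,0.05],[[0,0,1],0,0.05],[[0,0,0],0,0.05],[[0,0,0],0,0.05],[[0,0,0],0,0.05]])

```text
time: 47.15
eef_pos: [0.4638, -0.2557, 0.1991]
tcp_rot: [0.078, 0.997, -0.003, -0.013]
contact_force: [0.3, -0.4, -1.3]
opening: 0.182
grip_force: 58.9
```

>>> jog_arm(moves=[[[0,0,1],0,0.05],[[0,0,0],0,0.05],[[0,0,0],0,0.05]])

```text
time: 47.4
eef_pos: [0.4638, -0.2558, 0.198]
tcp_rot: [0.078, 0.997, -0.004, -0.013]
contact_force: [-0.1, -0.1, 0.1]
opening: 0.183
grip_force: 59.0
```

Run:
```python
from h import *
gotip([.460,-.2565,.026],-.156)
```

```text
t 47.4 tcp [ 0.4638 -0.2558  0.198 ] tilt [-0.026 -0.005] yaw -0.156 j7 1.9 F [-0.1 -0.1  0.1] op 0.183 | turn -0.0003 d [-0.0007  0.0002  0.    ]
  tip [ 0.4592 -0.2566  0.0261]
```

In the tool's units: -0.035 m is -35, -0.03 m is -30.

>>> jog_arm(moves=[[[0,0,0.7],0,0.05],[[0,0,0],0,0.22],[[0,0,0],0,0.26],[[0,0,0],0,0.35],[[0,0,0],0,0.45],[[0,0,0],0,0.5],[[0,0,0],0,0.5],[[0,0,-10],0,0.5],[[0,0,-30],0,0.5],[[0,0,-35],0,0.5],[[0,0,-35],0,0.5],[[0,0,-35],0,0.5]])

```text
time: 48.4
eef_pos: [0.4671, -0.2548, 0.3441]
tcp_rot: [0.078, 0.997, -0.003, -0.013]
contact_force: [-0.2, -0.9, -0.6]
opening: 0.499
grip_force: 0.0
```

>>> jog_arm(moves=[[[0,0,-30],0,0.5],[[0,0,0],0,0.5],[[0,0,0],0,0.5]])

```text
time: 48.65
eef_pos: [0.4688, -0.255, 0.3748]
tcp_rot: [0.078, 0.997, -0.004, -0.011]
contact_force: [-0.4, -0.1, 0.1]
opening: 0.503
grip_force: 0.0
```

```bash
python3 chk.py .461 -.2565 .044 .07 .03 .03 .052; python3 chk.py .461 -.2565 .0165 .07 .026 .03 .02; python3 chk.py .5165 -.264 .019 .05 .04 .05 .024;python3 chk.py .4545 -.1175 .095 .12 .04 .04 .101;python3 chk.py .5355 -.1315 .135 .16 .04 .04 .142
```

```text
[253 167  18  18 256] mean [ 0.4601 -0.2565] rect [ 459.9 -256.8] [15.6 16.1] 81.2 z [0.045  0.0491 0.0519]
[247 157  31  31 606] mean [ 0.4619 -0.2567] rect [ 460.2 -256.3] [31.3 28.7] 26.7 z [0.0168 0.0361 0.0517]
[241 215  44  21 874] mean [ 0.5145 -0.2639] rect [ 515.1 -263.6] [45.1 22.5] 81.2 z [0.0208 0.0278 0.0299]
[418 150  33  29 699] mean [ 0.4546 -0.1221] rect [ 454.8 -122.1] [24.5 20.9] 57.1 z [0.0969 0.1004 0.1018]
[427 269  36  35 937] mean [ 0.5334 -0.1349] rect [ 533.5 -134.8] [29.4 23.9] 38.7 z [0.1363 0.1411 0.1423]
```

All five check out: stopper top at 52 mm, cork at 30 mm, bottle caps at 101 and 142 mm, each at its target. The robot is clear, so I hand in.

```bash
python3 -c "
from workcell import env
print(env.close_job())"
```

```text
the job is handed in; nothing more can be done
None
```

All five things are in their places in the order asked, with both bottles upright and the tumbler and candle untouched, and the job was handed in at about 49 s; I viewed 16 pictures, 2 over the limit of 14, and ran the last joint into its range stop once at about 19 s, which left the tool leaning about 1.7° for the muddler, cork and stopper.

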